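Pack and clamp shut the dessert carrier

ROBOT

A 7-joint arm with a two-finger parallel gripper is mounted at the origin on the work surface. World frame = base frame: x ahead of the robot, y to its left, z up, the work surface at z = 0. Lengths are in m, angles in rad, forces in N, time in s.
With the tool pointing down it reaches from about 0.425 to 0.925 m from the base axis. Payload 6.8 kg.
Tool frame: the origin (TCP) lies at the very end of the fingers, on their centre line; the grasp point (between the pads) lies 19 mm behind it (bot.grip_depth is the distance from the TCP to the grasp point, in m); z points along the fingers, y is the direction in which the jaws open and shut (so a half turn about z gives the same grasp; the last joint's range is limited). The gripper opens to 85 mm and grips with 20 to 120 N. Pads are 22 mm wide; open, the fingers measure 114 mm over their backs; the gripper's body (76 mm by 85 mm) begins 54 mm behind the grasp point. The pads swing forward as they close: fully open they stand 13 mm farther back than shut.
Start: joints at [1.174, 0.477, 0.022, 1.555, -0.011, 1.109, -0.083], TCP at [0.192, -0.647, 0.231] pointing down, gripper open.
Joint ranges: [-2.96, 2.96], [-0.34, 2.1], [-1.41, 1.46], [0.24, 2.44], [-1.37, 4.51], [0.17, 1.92], [-2.96, 2.96]. Speed limits (rad/s): [2.39, 2.39, 3.14, 3.14, 3.14, 3.14, 3.14].

INTERFACE

Orientations are given as a unit quaternion [w, x, y, z].
In Python, from station import bot gives the robot as it stands.
- The arm moves only by the tool step_arm, never from a script. Its argument "increments" is a list of rows, each a list of 7 numbers: the shift along the world's x, y, z in m, then the turn, a rotation vector about the world's x, y, z in degrees, then the gripper command: -1 is fully open, 1 is shut, values between are in proportion. In form: [[dx, dy, dz, rx, ry, rz, fingers], ...]. A call has 1 to 10 rows; each row is the pose to reach, as a shift and turn from the pose commanded when the call began; what a row does not reach only later rows make up. A row lasts 1/12 s, in which the tool goes at most 41.7 mm and 7.16 degrees, less where a joint would pass 70% of its speed; a pose out of reach is approached as far as the arm can. A call with a gripper value outside its range is refused whole. The fingers move at their own pace and stop on an object; "force" is the grip in N (left out, the last holds). Time passes only in rows, so rows that repeat a pose let the fingers close. It gives the time, the measured TCP pose, the force and the opening at its end, in the units of the state.
- bot.get_obs(): the state, without advancing time (a new reading comes with each control period).
- bot.read_camera(name): name is "scene" or "top" or "wrist"; returns a dict with "color" (400x640x3 uint8, red, green, blue), "intrinsics" (3x3 intrinsics, pixels), "extrinsics" (4x4, takes a point from camera to world coordinates). Camera axes: x right, y up, looking along -z (the intrinsics and any distortion apply to the point x, -y, -z); pixel columns grow to the right and rows downward; lengths in m; the calibration is good to about 2 mm. A picture is of the moment at which its call begins. There is no depth.
- bot.hand_in(): hands the job in, once; it reports no verdict.
Trained networks look in the newest picture that a camera, given by its name, has taken for a name from the list of things; names that differ only in an ending like _2 or _b are one class to them, and where a whole thing is asked for, a point or a joint stands for the part that bears it (a point fixed in the world has none). Each returns a list of dicts, best first, with "conf" (0 to 1); they miss things now and then, are a little off and sometimes report something else, mostly with a low value. They report only what shows in the picture. A call takes as long as a camera call. They do not tell look-alikes from the thing itself.
- bot.recognise(thing, camera): "location" ([column, row] as shares, 0 to 1, of the picture: columns of its width, rows of its height, amid what is visible of it).
- bot.place_of(thing, camera): "location" ([column, row] as shares, 0 to 1, of the picture: columns of its width, rows of its height: a listed point, or the origin of a listed thing).
The state is a dict: "t": time; "q": joint angles; "joint_vel": joint speeds; "joint_torque": joint torques, N m; "eef_pos": TCP position; "tool_rot": TCP orientation; "contact_force": force on the tool from outside, world axes, zero at the start; "torque": the same for the moment, N m; "gripper_width": opening from 0.0 (shut) to 1.0 (fully open).
Only numpy, scipy, OpenCV 4.12 (cv2) and the standard library are available. Lean on these libraries where they do the work, as an engineer would, in place of code of your own. Each camera call takes 0.05 s, during which the arm holds its last target.

TASK

Set the capped jar that stands on the counter upright on the floor of the metal carrier beside the jar already in it, then put the lid from the sloping stand fully onto the carrier, its plug down in the opening all round. Then swing the wire-bail clamp forward over the lid and press it fully home until it stops, so that it squeezes the lid down on the soft seal and stays there. Handle jar and lid gently, without dropping or ramming them, keep both jars upright, and leave the cup and the bowl where they are.

Things in the scene. Friction and masses are not known exactly. Their poses are not given: they have to be found in the camera images.
- carrier: Open-topped aluminium box fixed to the counter, outer 146 (x) x 186 (y) x 80 mm high to its metal rim; walls 8 mm, floor 6 mm, opening 130 (x) x 170 (y) mm. Origin: centre of its underside; z up; -x side roughly towards the robot, clamp hinge on its +x side. One jar stands in its +y half; the -y half (about x = 0, y = -43 mm) is empty.
- mouth (a point): Centre of the carrier's opening, at the top of the springy rubber seal that lies on the rim all round (8 mm wide like the wall, standing 6 mm above the metal when free, 86 mm above the carrier's origin; stiffness about 4 N/mm in all). This point does not sink with the seal. Axes as the carrier's.
- lid: Loose aluminium lid, about 0.4 kg (varies). Plate 146 (x) x 186 (y) x 6 mm; origin: centre of the plate's underside, z towards the handle. At first it lies handle up on the stand, sloping 30 degrees, its +x edge high, its -x edge low and towards the middle of the counter (the carrier). On the carrier (either way round) its origin rests about 85 mm above the carrier's origin; clamped, at 81.5 mm.
- lid_plug (a point): Centre of the underside of the lid's plug, 11 mm below the lid's origin along the lid's z. The plug is 126 (x) x 166 (y) mm for the 6 mm next to the plate and 120 x 160 mm for its lowest 5 mm: 2 mm clear of the carrier's opening on each side.
- lid_handle (a point): Centre of the lid's steel handle bar: 14 mm wide (lid x), 90 mm long (lid y), 12 mm thick (lid z); its centre is 34 mm above the lid's origin, 28 mm above the plate's top. Free for gripping over the middle 68 mm between its two feet.
- stand: Fixed steel stand of two sloping rails with lips at the low end, about 150 x 124 mm, on which the lid rests at 30 degrees. Origin: centre of its foot on the counter; x is the horizontal uphill direction, pointing roughly to the left (away from the carrier); z up.
- bail (a joint): Angle of the clamp bail about its hinge (rad): 0 = fully down and home over the lid (a firm stop), 1.57 = upright, 1.8 at most. Starts near upright. Stiff friction hinge (1.5 N m): it stays where it is left; the bar takes about 7 N to move and about 12 N for the last few mm, where two rubber pads squeeze the lid onto the seal.
- bail_bar (a point): Middle of the bail's round steel cross bar (12 mm diameter, 150 mm long, along the carrier's y). It moves on a circle of 218 mm radius about bail_hinge; upright it is about 320 mm above the counter, home it is at carrier x = -123 mm (50 mm in front of the wall), 102 mm up. Arms join it at y = +-70 mm; between them it is free.
- bail_hinge (a point): Middle of the bail's fixed hinge line (along the carrier's y): 95 mm in +x and 102 mm up from the carrier's origin. Its two ears (at y = +-72 mm) begin 11 mm behind the carrier's outer wall and rise 25 mm above the metal rim.
- jar: The jar to load: plain glass cylinder with an aluminium cap, 56 mm diameter, 60 mm high, about 0.2 kg (varies); origin at the centre of its underside. On the counter it stands in a row with the cup and the bowl, in any order.
- packed_jar: The same kind of jar (56 mm diameter, 60 mm high), already standing in the +y half of the carrier. Origin at the centre of its underside.
- cup: White ceramic cup without a handle, 68 mm across the rim, 58 mm high; to be left alone. Origin at the centre of its underside.
- bowl: Small steel bowl, 80 mm across the rim, 36 mm high; to be left alone. Origin at the centre of its underside.
Mind the look-alikes: they are no part of the job. Leave any red look-alike of the jar alone.

How it is judged:
On the way, in this order (a step that is already met when the one before it is completed fails the run):
1. the jar stands upright on the carrier's floor beside the packed jar, let go (x of jar in the frame of carrier between -0.045 and 0.045 m and y of jar in the frame of carrier between -0.065 and 0.065 m and z of jar in the frame of carrier below 0.012 m and angle between jar's own z axis and vertical below 0.12 rad and linear speed of jar below 0.02 m/s and contact force between the fingers and jar below 0.1 N), for 0.2 s.
2. the lid lies level on the seal with its plug in the opening, while the clamp is still up (horizontal distance between lid and carrier below 0.006 m and angle between the x axis of lid and the x axis of carrier, either way round below 0.06 rad and z of lid in the frame of carrier below 0.0875 m and angle between lid's own z axis and vertical below 0.04 rad and value of joint bail above 0.7 rad), for 0.2 s.
At the end, for the whole second after the job is handed in: The jar and the packed jar both stand upright (within 7 degrees) on the carrier's floor; the lid lies level in the opening, centred within 6 mm and square within 3.4 degrees, squeezed down to less than 84.2 mm above the carrier's origin; the bail is home (below 0.025 rad); all is at rest and let go (x of jar in the frame of carrier between -0.045 and 0.045 m and y of jar in the frame of carrier between -0.065 and 0.065 m and z of each of jar, packed_jar in the frame of carrier below 0.012 m and angle between each of jar, packed_jar's own z axis and vertical below 0.12 rad and x of packed_jar in the frame of carrier between -0.045 and 0.045 m and y of packed_jar in the frame of carrier between -0.065 and 0.065 m and horizontal distance between lid and carrier below 0.006 m and angle between the x axis of lid and the x axis of carrier, either way round below 0.06 rad and z of lid in the frame of carrier below 0.0842 m and angle between lid's own z axis and vertical below 0.04 rad and value of joint bail below 0.025 rad and linear speed of each of lid, jar below 0.01 m/s and contact force between the fingers and anything else below 0.1 N); the robot touches nothing.
It fails at once if the cup or the bowl is pushed more than 40 mm or tipped (distance of any of cup, bowl from where it was at the start of the episode above 0.04 m or angle between any of cup, bowl's own z axis and vertical above 0.6 rad).
It fails at once if the lid is rammed or jammed against the carrier (over 120 N) (contact force between lid and carrier above 120 N).
It fails at once if the jar is rammed onto the carrier (over 70 N) (contact force between jar and carrier above 70 N).
It fails at once if the lid or the jar is dropped: it moves faster than 0.45 m/s while not held (a fall of about 10 mm) ((linear speed of lid above 0.45 m/s and contact force between the fingers and lid below 0.1 N) or (linear speed of jar above 0.45 m/s and contact force between the fingers and jar below 0.1 N)).
It fails at once if a jar tips over (angle between any of jar, packed_jar's own z axis and vertical above 0.7 rad).
It also fails if it takes over 72 s, if anything falls off the work surface, if the arm or the gripper's body presses on something with over 40 N, if the wrist force passes 120 N, or if a joint passes its speed limit or range.

## Working session

There is one attempt and no reset: what is moved stays moved. The work goes in short steps, Python scripts to look and compute and a tool call to move; the robot and the scene stay as the last step left them, time stands still between calls to the robot, and variables do not carry over. Pictures are saved under pics/ and viewed, and the job is handed in when it is done.

Besides the shell and the picture viewer there is one more tool, called after "Request:" as name(argument=value, ...) on one line, values as JSON. step_arm: Moves the arm, as the interface text tells. Its arguments: {"type":"object","properties":{"increments":{"type":"array","items":{"type":"array","items":{"type":"number"}}},"force":{"type":"number"}},"required":["increments"]}

```bash
ls; mkdir -p pics; cat > h.py <<'E'
import numpy as np, cv2
from station import bot
def shot(cam,name):
    r=bot.read_camera(cam); cv2.imwrite(f'pics/{name}.png',r['color'][:,:,::-1]); return r
def ray(r,px):
    K=np.array(r['intrinsics']);T=np.array(r['extrinsics'])
    d=np.linalg.inv(K)@np.array([px[0],px[1],1.]); d=np.array([d[0],-d[1],-d[2]])
    return T[:3,3],T[:3,:3]@d
def at_z(r,px,z):
    o,d=ray(r,px); return o+d*(z-o[2])/d[2]
def proj(r,P):
    K=np.array(r['intrinsics']);T=np.array(r['extrinsics'])
    p=T[:3,:3].T@(np.atleast_2d(P)-T[:3,3]).T; p=np.array([p[0],-p[1],-p[2]]); u=K@p; return (u[:2]/u[2]).T
def tri(l):
    A=np.zeros((3,3));b=np.zeros(3)
    for r,px in l:
        o,d=ray(r,px); d=d/np.linalg.norm(d); M=np.eye(3)-np.outer(d,d); A+=M;b+=M@o
    return np.linalg.solve(A,b)
E
python3 - <<'E'
from h import *
np.set_printoptions(precision=4,suppress=True)
for c in ['scene','top','wrist']:
    r=shot(c,c+'0'); print(c,r['intrinsics'],r['extrinsics'])
    np.savez(f'{c}0.npz',**r)
    for t in ['carrier','mouth','lid','lid_handle','lid_plug','stand','bail_bar','bail_hinge','jar','packed_jar','cup','bowl']:
        for d in bot.place_of(t,c)[:3]:
            px=np.array(d['location'])*[640,400]; print(t,round(d['conf'],2),px.round(1), at_z(r,px,0)[:2])
print(bot.get_obs())
E
```

```text
pics
scene [[508.8022   0.     324.1411]
 [  0.     508.8022 202.3868]
 [  0.       0.       1.    ]] [[-0.8067 -0.3366  0.4856  1.0876]
 [ 0.5909 -0.4619  0.6614  0.7397]
 [ 0.0016  0.8206  0.5715  0.761 ]
 [ 0.      0.      0.      1.    ]]
carrier 0.58 [288.4 197.1] [ 0.5031 -0.2169]
mouth 0.84 [287.7 166.7] [ 0.4193 -0.3502]
lid 0.85 [411.1 289.5] [0.4826 0.225 ]
lid_handle 0.68 [396.3 275.3] [0.4781 0.1747]
lid_plug 0.98 [409.2 295. ] [0.497  0.2343]
stand 0.63 [400.5 315.6] [0.5507 0.2653]
bail_bar 0.76 [233.6  76.1] [ 0.2077 -1.0821]
bail_hinge 0.78 [248.6 159.5] [ 0.4907 -0.4538]
jar 0.97 [253.6 241.4] [ 0.6704 -0.1092]
jar 0.92 [277.6 269.7] [0.6767 0.0077]
jar 0.59 [305.6 295. ] [0.6707 0.1075]
cup 0.59 [320.4 244.1] [ 0.549  -0.0084]
bowl 0.69 [359.9 227.4] [ 0.4336 -0.0033]
bowl 0.24 [410.9 288.1] [0.4801 0.2218]
top [[492.3123   0.     331.3052]
 [  0.     492.3123 199.6252]
 [  0.       0.       1.    ]] [[-0.0002  0.9962 -0.0866  0.4307]
 [-0.9999 -0.0013 -0.0125 -0.0242]
 [-0.0125  0.0866  0.9962  1.2162]
 [ 0.      0.      0.      1.    ]]
mouth 0.81 [426.7 216.2] [ 
[... 536 characters left out ...]
0.727  202.8005]
 [  0.       0.       1.    ]] [[ 0.2837  0.9079  0.3085  0.2724]
 [-0.9589  0.2689  0.0905 -0.6228]
 [-0.0007 -0.3215  0.9469  0.3734]
 [ 0.      0.      0.      1.    ]]
{'t': 1.95, 'q': array([ 1.1739,  0.477 ,  0.0224,  1.5554, -0.0115,  1.1093, -0.0831]), 'joint_vel': array([-0.0009,  0.0008,  0.0002, -0.0001, -0.0013, -0.0009, -0.0017]), 'joint_torque': array([  0.0009, -59.6309,   1.6067, -28.1542,   0.0125,   0.0015,
        -0.    ]), 'eef_pos': array([ 0.1923, -0.6471,  0.2313]), 'tool_rot': array([0.    , 0.9896, 0.1439, 0.    ]), 'contact_force': array([ 0.0106, -0.2268, -0.1986]), 'torque': array([-0.0046,  0.005 ,  0.0043]), 'gripper_width': 0.9988985458070422}
```

View images.

View pics/scene0.png

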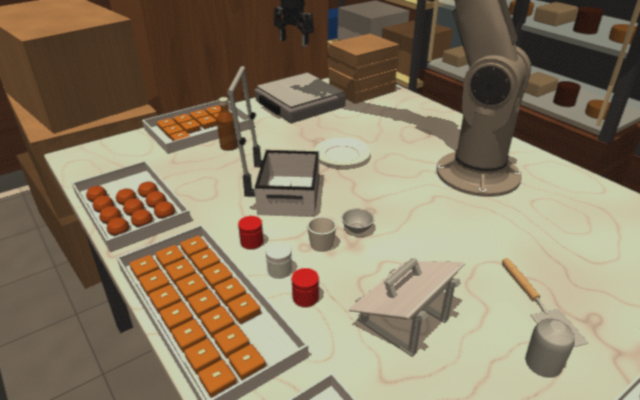

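View pics/top0.png

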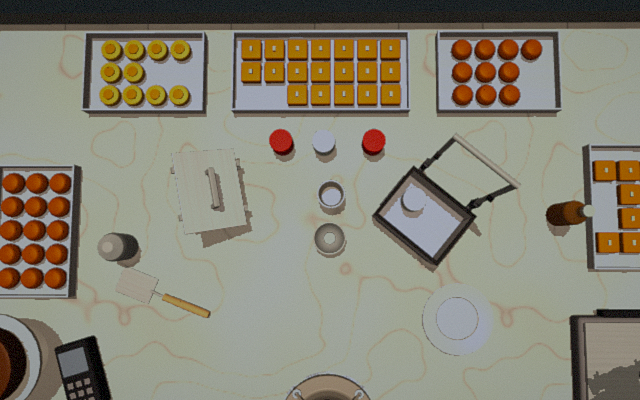

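```bash
python3 - <<'E'
from h import *
np.set_printoptions(precision=4,suppress=True)
s=np.load('scene0.npz');t=np.load('top0.npz')
P={'mouth':([287.7,166.7],[426.7,216.2]),'lid':([411.1,289.5],[209.2,187.7]),'handle':([396.3,275.3],[213.5,187.3]),'plug':([409.2,295],[207.8,190]),
'bar':([233.6,76.1],[485.9,163.1]),'hinge':([248.6,159.5],[454.7,180.9]),'jar':([277.6,269.7],[323.6,141.9]),'cup':([320.4,244.1],[331.7,197.5]),'bowl':([359.9,227.4],[327.5,234.9])}
for k,(a,b) in P.items(): print(k,tri([(s,a),(t,b)]))
a=cv2.resize(t['color'][130:280,350:530,::-1],None,fx=4,fy=4,interpolation=cv2.INTER_CUBIC);cv2.imwrite('pics/tc.png',a)
a=cv2.resize(t['color'][130:250,150:270,::-1],None,fx=5,fy=5,interpolation=cv2.INTER_CUBIC);cv2.imwrite('pics/tl.png',a)
a=cv2.resize(s['color'][60:230,210:370,::-1],None,fx=3.5,fy=3.5,interpolation=cv2.INTER_CUBIC);cv2.imwrite('pics/sc.png',a)
E
```

```text
mouth [ 0.4916 -0.2299  0.0833]
lid [0.5533 0.2777 0.0833]
handle [0.5588 0.2552 0.105 ]
plug [0.5527 0.2807 0.0708]
bar [ 0.5799 -0.2985  0.3243]
hinge [ 0.5708 -0.2911  0.103 ]
jar [0.6798 0.0109 0.0043]
cup [ 0.544  -0.0113 -0.0047]
bowl [0.4455 0.0033 0.0099]
```

View pics/tc.png

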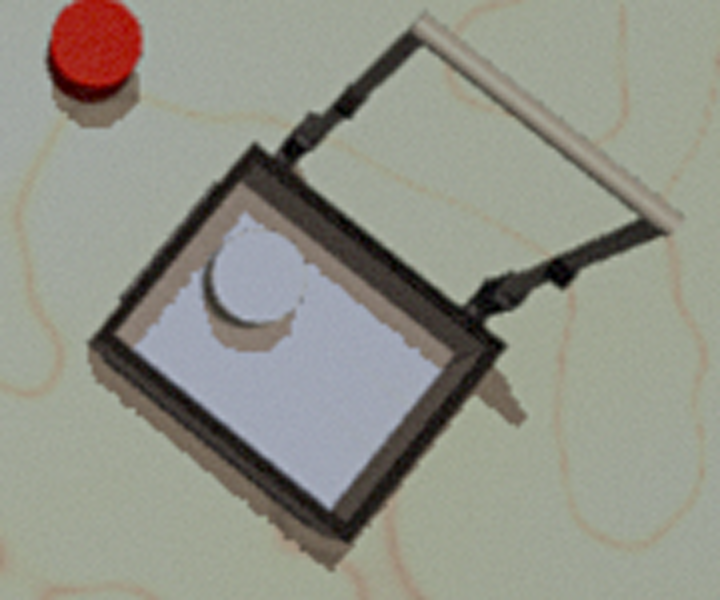

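View pics/tl.png

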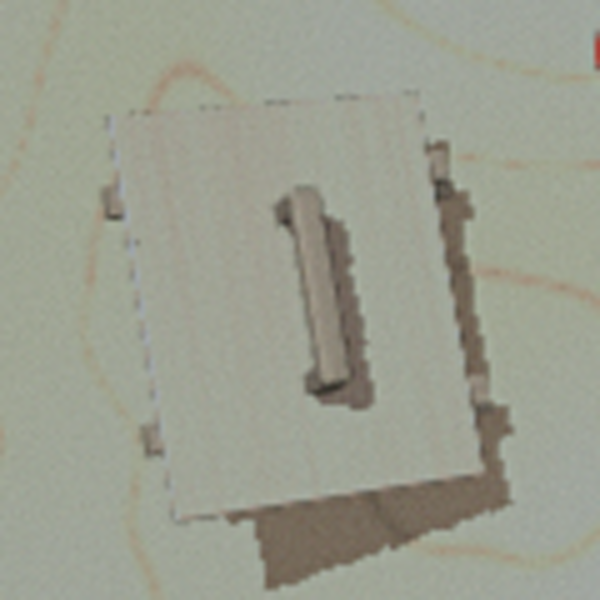

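View pics/sc.png

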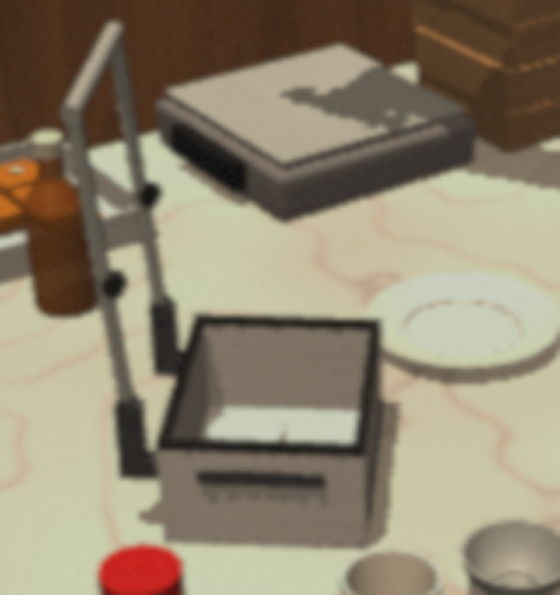

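```bash
cat > fitc.py <<'E'
from h import *
from scipy.optimize import least_squares
def rect(p,z,hx,hy):
    x,y,a=p; c,s=np.cos(a),np.sin(a)
    L=np.array([[hx,hy],[hx,-hy],[-hx,-hy],[-hx,hy]])
    return np.c_[x+c*L[:,0]-s*L[:,1], y+s*L[:,0]+c*L[:,1],[z]*4]
def fit(obs,p0,z=.086,hx=.073,hy=.093):
    f=lambda p: np.concatenate([ (proj(r,rect(p,z,hx,hy))-o).ravel() for r,o in obs])
    q=least_squares(f,p0); return q.x,q.fun.reshape(-1,2)
E
python3 - <<'E'
from fitc import *
np.set_printoptions(precision=4,suppress=True)
s=np.load('scene0.npz');t=np.load('top0.npz')
T=np.array([[258,145],[503,345],[345,540],[90,343]])/4+[350,130]
S=np.array([[160,445],[195,318],[380,320],[365,450]])/3.5+[210,60]
for obs in ([(t,T)],[(s,S)],[(t,T),(s,S)]):
    p,e=fit(obs,[.49,-.23,-.7]);print(p,np.degrees(p[2]));print(e.round(1).tolist())
c,sn=np.cos(p[2]),np.sin(p[2]);R=np.array([[c,-sn],[sn,c]])
for n,l in dict(jartgt=[0,-.043],hinge=[.095,0],home=[-.123,0],packed=[0,.043]).items():
    w=p[:2]+R@l; print(n,w,np.hypot(*w))
E
```

```text
[ 0.492 -0.224 -0.688] -39.421844434007376
[[-1.7, -0.5], [0.7, 0.4], [0.5, 1.3], [0.5, -1.3]]
[ 0.497  -0.2186 -0.6736] -38.59383037323008
[[-0.8, 0.3], [-0.4, -0.8], [0.4, -0.2], [0.8, 0.3]]
[ 0.4932 -0.2233 -0.683 ] -39.13264662494024
[[-2.3, -1.0], [0.3, -0.3], [0.4, 0.8], [0.2, -1.5], [-0.7, -1.2], [0.3, -2.0], [0.8, -1.2], [0.6, -0.9]]
jartgt [ 0.4661 -0.2566] 0.5320422077945812
hinge [ 0.5669 -0.2832] 0.6337039475967765
home [ 0.3978 -0.1456] 0.4236139373950974
packed [ 0.5203 -0.1899] 0.5539126792869717
```

Request:
step_arm(increments=[[0.278,0.447,0.09,0,0,34.4,-1],[0.278,0.447,0.09,0,0,34.4,-1],[0.278,0.447,0.09,0,0,34.4,-1],[0.278,0.447,0.09,0,0,34.4,-1],[0.278,0.447,0.09,0,0,34.4,-1],[0.278,0.447,0.09,0,0,34.4,-1],[0.278,0.447,0.09,0,0,34.4,-1],[0.278,0.447,0.09,0,0,34.4,-1],[0.278,0.447,0.09,0,0,34.4,-1],[0.278,0.447,0.09,0,0,34.4,-1]])

```text
t: 2.78
eef_pos: [0.4098, -0.2965, 0.3022]
tool_rot: [0.0, 0.903, 0.43, 0.0]
contact_force: [1.3, -0.0, 0.9]
gripper_width: 1.0
```

Request:
step_arm(increments=[[0,0,0,0,0,0,-1],[0,0,0,0,0,0,-1]])

```text
t: 2.95
eef_pos: [0.4109, -0.2961, 0.3024]
tool_rot: [0.001, 0.902, 0.433, 0.001]
contact_force: [-0.5, -0.8, 0.4]
gripper_width: 1.001
```

Request:
step_arm(increments=[[0.059,0.096,0.018,0,0,0,-1],[0.059,0.096,0.018,0,0,0,-1],[0.059,0.096,0.018,0,0,0,-1],[0.059,0.096,0.018,0,0,0,-1],[0.059,0.096,0.018,0,0,0,-1]])

```text
t: 3.37
eef_pos: [0.4685, -0.2021, 0.3196]
tool_rot: [0.0, 0.902, 0.431, 0.0]
contact_force: [-1.3, -0.9, 0.3]
gripper_width: 1.001
```

```bash
python3 - <<'E'
from h import *
r=shot('wrist','w1'); np.savez('w1.npz',**r); print(bot.get_obs()['eef_pos'],r['extrinsics'])
E
```

```text
[ 0.46750916 -0.20370922  0.31917879] [[ 7.76972939e-01  5.96127504e-01  2.02348835e-01  5.21237711e-01]
 [-6.29533980e-01  7.35813354e-01  2.49530912e-01 -1.37041679e-01]
 [-1.38735449e-04 -3.21264233e-01  9.46989585e-01  4.61610628e-01]
 [ 0.00000000e+00  0.00000000e+00  0.00000000e+00  1.00000000e+00]]
```

View pics/w1.png

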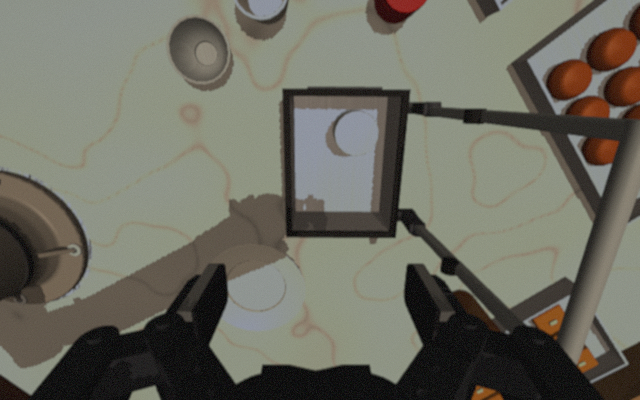

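```bash
python3 - <<'E'
from h import *
a=cv2.imread('pics/w1.png')[75:250,270:425]
cv2.imwrite('pics/w1c.png',cv2.convertScaleAbs(cv2.resize(a,None,fx=3.4,fy=3.4,interpolation=cv2.INTER_CUBIC),alpha=1.8))
E
```

```text
(no output)
```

View pics/w1c.png

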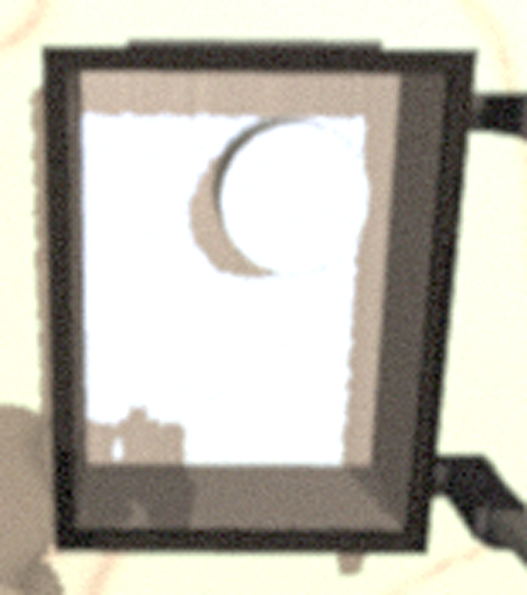

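```bash
python3 - <<'E'
from fitc import *
np.set_printoptions(precision=4,suppress=True)
s=np.load('scene0.npz');t=np.load('top0.npz');w=np.load('w1.npz')
T=np.array([[258,145],[503,345],[345,540],[90,343]])/4+[350,130]
S=np.array([[160,445],[195,318],[380,320],[365,450]])/3.5+[210,60]
W=np.array([[477,50],[427,551],[57,550],[44,47]])/3.4+[270,75]-.35
for obs in ([(w,W)],[(t,T),(w,W),(s,S)]):
    p,e=fit(obs,[.49,-.23,-.7]);print(p,np.degrees(p[2]));print(e.round(1).tolist())
c,sn=np.cos(p[2]),np.sin(p[2]);R=np.array([[c,-sn],[sn,c]])
for n,l in dict(jartgt=[0,-.043],hinge=[.095,0],home=[-.123,0],packed=[0,.043]).items():
    q=p[:2]+R@l; print(n,q,np.hypot(*q))
# jar/packed: circle center top at crop (294,197) z .066
print('packed', at_z(w,np.array([294,197])/3.4+[270,75],.066))
for th in (.072,.093):pass
E
```

```text
[ 0.4955 -0.2232 -0.6875] -39.38971410033088
[[0.6, -0.7], [0.6, 1.2], [-0.6, 0.8], [-0.7, -0.7]]
[ 0.4948 -0.2231 -0.6863] -39.321263907466424
[[-2.2, -1.7], [0.2, -0.8], [0.2, 0.1], [0.1, -2.4], [-0.0, -0.4], [0.3, 1.4], [-0.9, 1.2], [-1.3, -0.2], [-1.3, -1.1], [-0.0, -1.8], [0.5, -0.9], [-0.0, -0.6]]
jartgt [ 0.4675 -0.2564] 0.5332042584837341
hinge [ 0.5683 -0.2833] 0.6349700217422108
home [ 0.3996 -0.1452] 0.42516630482049167
packed [ 0.522  -0.1899] 0.5554658495409598
packed [ 0.5344 -0.2019  0.066 ]
```

Request:
step_arm(increments=[[0.22,0.223,-0.12,0,0,0,-1],[0.22,0.223,-0.12,0,0,0,-1],[0.22,0.223,-0.12,0,0,0,-1],[0.22,0.223,-0.12,0,0,0,-1],[0.22,0.223,-0.12,0,0,0,-1],[0.22,0.223,-0.12,0,0,0,-1],[0.22,0.223,-0.12,0,0,0,-1],[0.22,0.223,-0.12,0,0,0,-1],[0.22,0.223,-0.12,0,0,0,-1],[0.22,0.223,-0.12,0,0,0,-1]])

```text
t: 4.25
eef_pos: [0.688, 0.0203, 0.1965]
tool_rot: [-0.001, 0.903, 0.43, -0.002]
contact_force: [-0.2, -0.4, 0.5]
gripper_width: 0.995
```

```bash
python3 - <<'E'
from h import *
r=shot('wrist','w2'); np.savez('w2.npz',**r); print(bot.get_obs()['eef_pos'])
for d in bot.place_of('jar','wrist'):
    px=np.array(d['location'])*[640,400]; print(d['conf'],px,at_z(r,px,0))
E
```

```text
[0.6878124  0.01829337 0.1977635 ]
0.83 [375.872 265.72 ] [ 0.67358816 -0.11436892  0.        ]
0.56 [251.584 113.92 ] [0.67747333 0.11504783 0.        ]
0.55 [308.608 187.68 ] [0.6727818  0.01531417 0.        ]
```

View pics/w2.png

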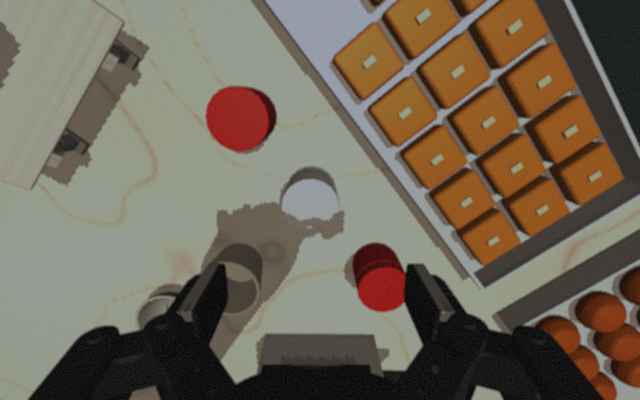

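```bash
python3 - <<'E'
from h import *
a=cv2.imread('pics/w2.png'); r=np.load('w2.npz')
c=a[155:240,265:360]; m=(c.min(2)>165).astype(np.uint8)
n,l,st,ce=cv2.connectedComponentsWithStats(m); i=1+st[1:,4].argmax(); print(st[i],ce[i]+[265,155])
u,v=st[i][0]+265+st[i][2]/2-.5, st[i][1]+155+st[i][3]/2-.5
cv2.imwrite('pics/w2c.png',cv2.resize(np.hstack([c,cv2.merge([m*255]*3)]),None,fx=4,fy=4))
for z in(.06,): print(at_z(r,(u,v),z),at_z(r,ce[i]+[265,155],z))
w=at_z(r,(u+st[i][2]/2,v),.06)-at_z(r,(u-st[i][2]/2,v),.06); print(np.linalg.norm(w))
E
```

```text
Traceback (most recent call last):
ValueError: attempt to get argmax of an empty sequence
```

```bash
python3 - <<'E'
from h import *
a=cv2.imread('pics/w2.png'); r=np.load('w2.npz')
c=a[155:240,265:360]; print(a[200,300:320:5],a[165,330]);  m=(c[:,:,0].astype(int)>c[:,:,1].astype(int)+3).astype(np.uint8); m=cv2.morphologyEx(m,cv2.MORPH_OPEN,np.ones((3,3)))
n,l,st,ce=cv2.connectedComponentsWithStats(m); i=1+st[1:,4].argmax(); print(st[i],ce[i]+[265,155])
u,v=st[i][0]+265+st[i][2]/2-.5, st[i][1]+155+st[i][3]/2-.5
cv2.imwrite('pics/w2c.png',cv2.resize(np.hstack([c,cv2.merge([m*255]*3)]),None,fx=4,fy=4))
for z in(.06,): print(at_z(r,(u,v),z),at_z(r,ce[i]+[265,155],z))
w=at_z(r,(u+st[i][2]/2,v),.06)-at_z(r,(u-st[i][2]/2,v),.06); print(np.linalg.norm(w))
E
```

```text
[[158 154 150]
 [158 158 152]
 [161 157 151]
 [161 158 150]] [145 156 151]
[ 24  24  45  22 639] [310.77777778 189.25352113]
[0.68556106 0.02498363 0.06      ] [0.68555189 0.02529936 0.06      ]
0.04199062713023843
```

View pics/w2c.png

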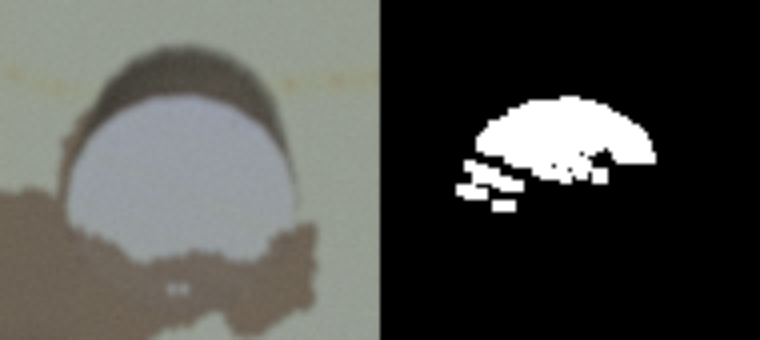

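```bash
python3 - <<'E'
from h import *
from scipy.optimize import least_squares
r=np.load('w2.npz')
th=np.linspace(0,2*np.pi,200)
def ext(p):
    q=proj(r,np.c_[p[0]+.028*np.cos(th),p[1]+.028*np.sin(th),0*th+.06]); return np.array([q[:,0].min(),q[:,0].max(),q[:,1].min()])
ob=np.array([265+66/4,265+297/4,155+94/4])-.4
s=least_squares(lambda p:ext(p)-ob,[.68,.011]); print(s.x,s.fun)
E
```

```text
[0.6739638  0.01238676] [-0.58316664  0.58255642  0.03571704]
```

Request:
step_arm(increments=[[-0.013,-0.006,-0.035,0,0,0,-1],[-0.013,-0.006,-0.07,0,0,0,-1],[-0.013,-0.006,-0.1,0,0,0,-1],[-0.013,-0.006,-0.125,0,0,0,-1],[-0.013,-0.006,-0.145,0,0,0,-1],[-0.013,-0.006,-0.16,0,0,0,-1],[-0.013,-0.006,-0.17,0,0,0,-1],[-0.013,-0.006,-0.17,0,0,0,-1]])

```text
t: 5.02
eef_pos: [0.674, 0.0126, 0.0281]
tool_rot: [0.0, 0.903, 0.429, -0.001]
contact_force: [-0.6, 0.2, -0.6]
gripper_width: 1.0
```

Request:
step_arm(force=30, increments=[[0,0,0,0,0,0,0.2],[0,0,0,0,0,0,0.4],[0,0,0,0,0,0,0.5],[0,0,0,0,0,0,0.7],[0,0,0,0,0,0,1],[0,0,0,0,0,0,1],[0,0,0,0,0,0,1]])

```text
t: 5.6
eef_pos: [0.6764, 0.0147, 0.0314]
tool_rot: [0.001, 0.903, 0.43, 0.001]
contact_force: [-0.8, -1.0, 6.6]
gripper_width: 0.649
```

Request:
step_arm(increments=[[0,0,0.01,0,0,0,1],[0,0,0.025,0,0,0,1],[0,0,0.05,0,0,0,1],[0,0,0.08,0,0,0,1],[0,0,0.11,0,0,0,1],[0,0,0.14,0,0,0,1],[0,0,0.17,0,0,0,1],[0,0,0.17,0,0,0,1]])

```text
t: 6.27
eef_pos: [0.6788, 0.0157, 0.2084]
tool_rot: [0.002, 0.903, 0.43, 0.006]
contact_force: [0.8, 0.6, -0.8]
gripper_width: 0.648
```

```bash
python3 - <<'E'
from h import *
r=shot('wrist','w3'); np.savez('w3.npz',**r); print(bot.get_obs())
shot('scene','s3')
E
```

```text
{'t': 6.3167, 'q': array([ 0.19776983,  0.54016497, -0.45233587,  1.55604415,  0.25653001,
        1.09591711, -0.99602001]), 'joint_vel': array([-0.00264903,  0.05166296,  0.0201872 ,  0.06708816,  0.0093612 ,
       -0.02376876, -0.00659804]), 'joint_torque': array([ 3.39516643e-01, -6.36151743e+01, -5.97374305e+00, -2.87522632e+01,
       -3.36427242e-02,  2.90524503e-01,  6.57900120e-02]), 'eef_pos': array([0.67750038, 0.01543204, 0.2051128 ]), 'tool_rot': array([0.00147409, 0.90275619, 0.43013166, 0.00398047]), 'contact_force': array([-0.86993992,  0.12562501, -2.68250791]), 'torque': array([ 0.00172929, -0.02237277,  0.02037396]), 'gripper_width': 0.6451568596398899}
```

View pics/w3.png

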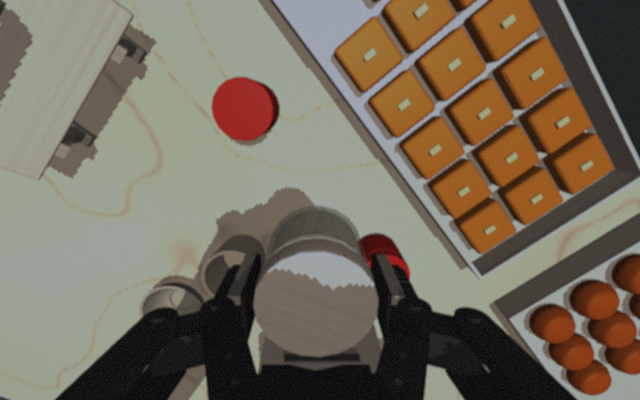

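View pics/s3.png

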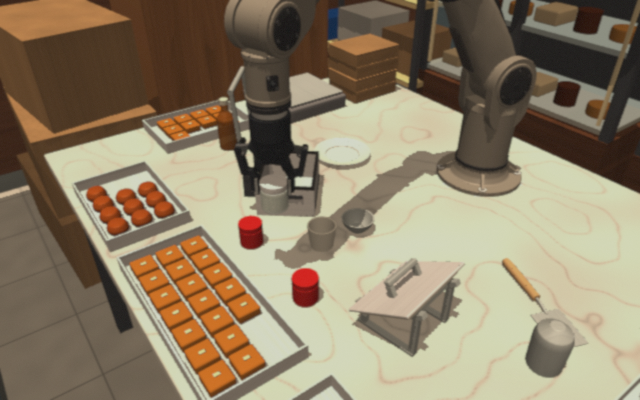

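Request:
step_arm(increments=[[-0.02,-0.026,-0.005,0,0,0,1],[-0.043,-0.055,-0.015,0,0,0,1],[-0.066,-0.086,-0.02,0,0,0,1],[-0.089,-0.116,-0.02,0,0,0,1],[-0.112,-0.146,-0.02,0,0,0,1],[-0.135,-0.176,-0.02,0,0,0,1],[-0.158,-0.206,-0.02,0,0,0,1],[-0.18,-0.235,-0.02,0,0,0,1],[-0.198,-0.258,-0.02,0,0,0,1],[-0.21,-0.272,-0.02,0,0,0,1]])

```text
t: 7.2
eef_pos: [0.4612, -0.2603, 0.1783]
tool_rot: [-0.001, 0.904, 0.428, -0.002]
contact_force: [-0.3, -0.9, -1.8]
gripper_width: 0.648
```

Request:
step_arm(increments=[[0,0,0,0,0,0,1],[0,0,0,0,0,0,1],[0,0,0,0,0,0,1]])

```text
t: 7.45
eef_pos: [0.4651, -0.2563, 0.179]
tool_rot: [-0.001, 0.903, 0.43, -0.0]
contact_force: [-0.7, 0.3, -2.0]
gripper_width: 0.644
```

```bash
python3 - <<'E'
from h import *
r=shot('wrist','w4'); np.savez('w4.npz',**r); o=bot.get_obs();print(o['eef_pos'],o['tool_rot'],o['contact_force'])
shot('scene','s4')
E
```

```text
[ 0.46554748 -0.25591816  0.17912968] [-5.73740792e-04  9.02387570e-01  4.30924980e-01  7.03093389e-05] [ 0.7577388   0.20049447 -1.29046385]
```

View pics/w4.png

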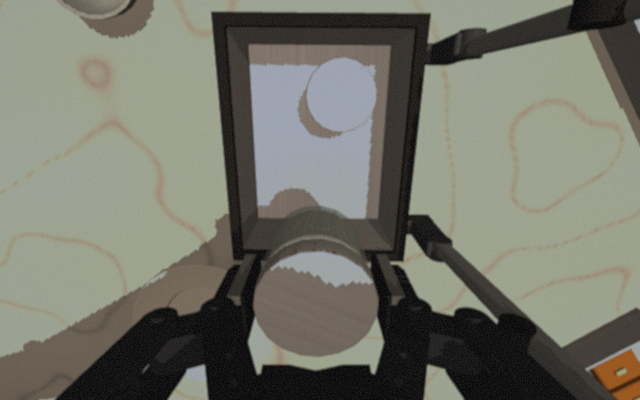

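View pics/s4.png

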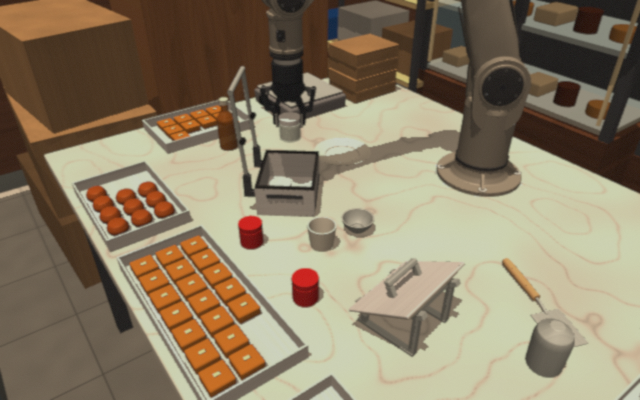

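```bash
python3 - <<'E'
from fitc import *
np.set_printoptions(precision=4,suppress=True)
w=np.load('w4.npz');w1=np.load('w1.npz')
W=np.array([[431,14],[404,260],[234,259],[212,13]])-.0
W1=np.array([[477,50],[427,551],[57,550],[44,47]])/3.4+[270,75]-.35
for o in([(w,W)],[(w,W),(w1,W1)]):
    p,e=fit(o,[.49,-.23,-.7]);print(p,np.degrees(p[2]));print(e.round(1).tolist())
c,s=np.cos(p[2]),np.sin(p[2]);R=np.array([[c,-s],[s,c]])
print((at_z(w,(341,94),.066)[:2]-p[:2])@R, p[:2]+R@[0,-.043])
a=cv2.imread('pics/w4.png')[0:275,200:445]
cv2.imwrite('pics/w4c.png',cv2.convertScaleAbs(cv2.resize(a,None,fx=2.1,fy=2.1,interpolation=cv2.INTER_CUBIC),alpha=1.7))
E
```

```text
[ 0.4954 -0.2241 -0.6871] -39.36665762977084
[[0.8, -1.1], [0.6, 2.1], [-0.5, 2.2], [-0.9, -1.2]]
[ 0.4954 -0.2239 -0.6872] -39.375291578797466
[[0.7, -1.3], [0.4, 1.9], [-0.7, 2.0], [-1.1, -1.6], [0.9, -0.2], [0.9, 1.6], [-0.2, 1.2], [-0.3, -0.2]]
[0.0162 0.0421] [ 0.4681 -0.2571]
```

View pics/w4c.png

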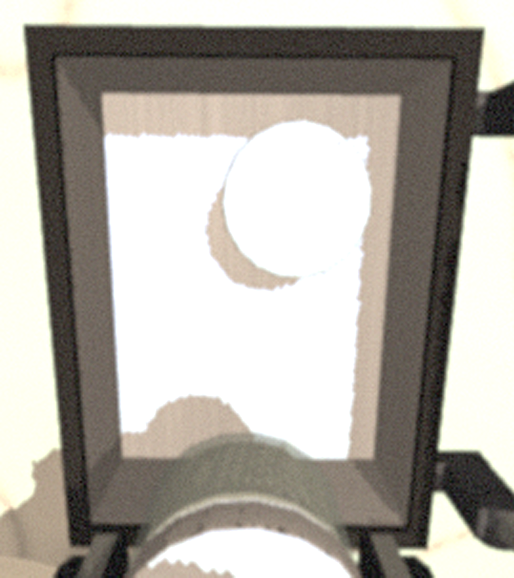

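Request:
step_arm(increments=[[0.003,-0.001,-0.02,0,0,0,1],[0.003,-0.001,-0.045,0,0,0,1],[0.003,-0.001,-0.07,0,0,0,1],[0.003,-0.001,-0.09,0,0,0,1],[0.003,-0.001,-0.11,0,0,0,1],[0.003,-0.001,-0.122,0,0,0,1],[0.003,-0.001,-0.132,0,0,0,1],[0.003,-0.001,-0.135,0,0,0,1]])

```text
t: 8.22
eef_pos: [0.468, -0.2574, 0.0432]
tool_rot: [-0.001, 0.903, 0.431, -0.0]
contact_force: [0.2, 0.7, -2.0]
gripper_width: 0.646
```

Request:
step_arm(increments=[[0,0,-0.001,0,0,0,1],[0,0,-0.002,0,0,0,1],[0,0,-0.003,0,0,0,1],[0,0,-0.003,0,0,0,1]])

```text
t: 8.55
eef_pos: [0.4686, -0.2586, 0.0422]
tool_rot: [0.001, 0.903, 0.43, 0.0]
contact_force: [0.8, 0.4, -1.6]
gripper_width: 0.645
```

Request:
step_arm(increments=[[0,0,-0.001,0,0,0,1],[0,0,-0.002,0,0,0,1],[0,0,-0.003,0,0,0,1],[0,0,-0.003,0,0,0,1]])

```text
t: 8.88
eef_pos: [0.4681, -0.2583, 0.0385]
tool_rot: [-0.0, 0.903, 0.43, -0.0]
contact_force: [0.2, 1.7, -1.9]
gripper_width: 0.647
```

Request:
step_arm(increments=[[0,0,-0.001,0,0,0,1],[0,0,-0.002,0,0,0,1],[0,0,-0.002,0,0,0,1]])

```text
t: 9.13
eef_pos: [0.4682, -0.2585, 0.0374]
tool_rot: [0.0, 0.903, 0.43, -0.0]
contact_force: [-4.4, 0.5, 8.5]
gripper_width: 0.647
```

Request:
step_arm(increments=[[0,0,0,0,0,0,-0.35],[0,0,0,0,0,0,-0.5],[0,0,0,0,0,0,-0.7],[0,0,0,0,0,0,-0.7],[0,0,0.01,0,0,0,-0.7],[0,0,0.03,0,0,0,-0.7],[0,0,0.06,0,0,0,-0.7],[0,0,0.1,0,0,0,-0.7],[0,0,0.14,0,0,0,-0.7],[0,0,0.17,0,0,0,-0.7]])

```text
t: 9.97
eef_pos: [0.4689, -0.2582, 0.2104]
tool_rot: [0.001, 0.903, 0.43, 0.001]
contact_force: [0.1, -0.8, -1.0]
gripper_width: 0.849
```

```bash
python3 - <<'E'
from h import *
r=shot('wrist','w5'); np.savez('w5.npz',**r); o=bot.get_obs();print(o['eef_pos'],o['tool_rot'],o['contact_force'],o['gripper_width'],o['q'])
E
```

```text
[ 0.47183149 -0.25941778  0.21577561] [0.00454421 0.90273056 0.43016817 0.00349698] [ 2.50520204 -0.78339557  4.24125731] 0.8478442454994399 [ 0.74319382  0.2961291  -0.42811197  1.88431352  0.14828342  0.98019954
 -0.43137514]
```

View pics/w5.png

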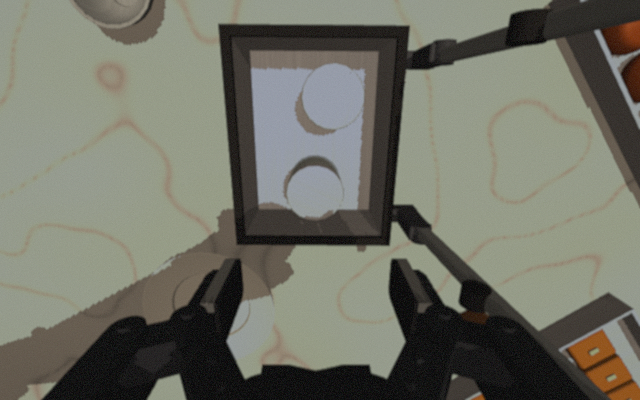

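Request:
step_arm(increments=[[0.005,0.03,0.01,0,0,-7,-0.2],[0.012,0.066,0.02,0,0,-14,-0.2],[0.02,0.104,0.03,0,0,-21,-0.2],[0.028,0.144,0.04,0,0,-28,-0.2],[0.036,0.184,0.05,0,0,-35,-0.2],[0.044,0.224,0.055,0,0,-41,-0.2],[0.052,0.264,0.055,0,0,-41,-0.2],[0.06,0.304,0.055,0,0,-41,-0.2],[0.068,0.344,0.055,0,0,-41,-0.2],[0.076,0.38,0.055,0,0,-41,-0.2]])

```text
t: 10.85
eef_pos: [0.5428, 0.1185, 0.2622]
tool_rot: [0.0, 0.996, 0.087, 0.0]
contact_force: [0.1, -0.4, -0.3]
gripper_width: 0.596
```

Request:
step_arm(increments=[[0.008,0.04,0,0,0,0,-0.2],[0.016,0.08,0,0,0,0,-0.2],[0.024,0.12,0,0,0,0,-0.2],[0.032,0.15,0,0,0,0,-0.2],[0.032,0.15,0,0,0,0,-0.2],[0.032,0.15,0,0,0,0,-0.2]])

```text
t: 11.35
eef_pos: [0.5742, 0.269, 0.2614]
tool_rot: [-0.001, 0.996, 0.089, -0.0]
contact_force: [1.0, -0.7, -0.1]
gripper_width: 0.597
```

```bash
python3 - <<'E'
from h import *
r=shot('wrist','w6'); np.savez('w6.npz',**r); o=bot.get_obs();print(o['eef_pos'],o['tool_rot'],o['contact_force'],o['gripper_width'],o['q'])
E
```

```text
[0.57465695 0.26668114 0.2613116 ] [ 2.18250833e-04  9.96185142e-01  8.72637969e-02 -3.80645127e-04] [-0.67322341 -0.92709782  0.12274826] 0.5970465671643872 [-0.13110494  0.43934464 -0.55011377  1.596138    0.243258    1.1760159
 -2.12920137]
```

View pics/w6.png

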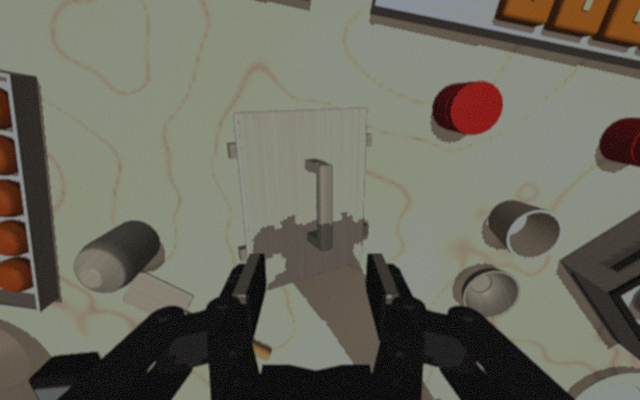

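```bash
python3 - <<'E'
from h import *
a=cv2.imread('pics/w6.png')[95:305,220:385]
cv2.imwrite('pics/w6c.png',cv2.convertScaleAbs(cv2.resize(a,None,fx=2.8,fy=2.8,interpolation=cv2.INTER_CUBIC),alpha=1.6))
a=np.load('scene0.npz')['color'][250:365,340:475,::-1]
cv2.imwrite('pics/s0l.png',cv2.resize(a,None,fx=5,fy=5,interpolation=cv2.INTER_CUBIC))
E
```

```text
(no output)
```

View pics/w6c.png

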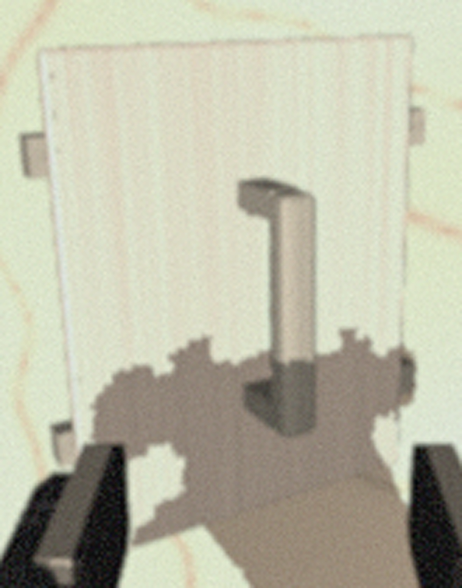

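View pics/s0l.png

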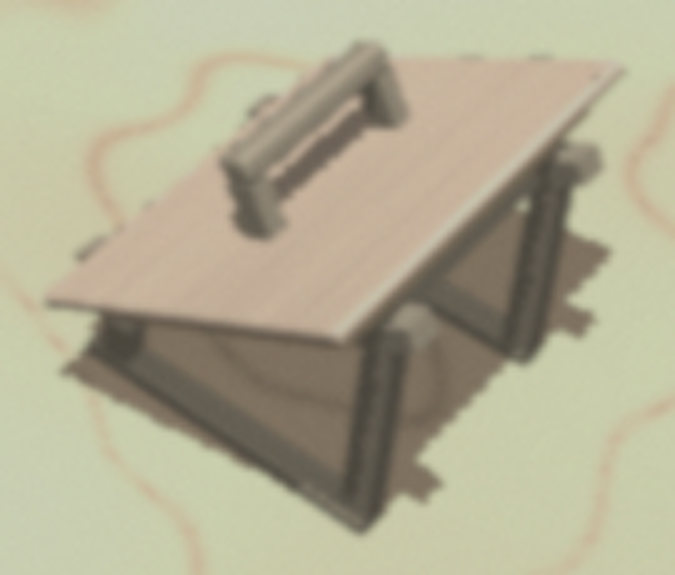

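```bash
python3 - <<'E'
from h import *
from scipy.optimize import least_squares
np.set_printoptions(precision=4,suppress=True)
s=np.load('scene0.npz');t=np.load('top0.npz');w=np.load('w6.npz')
X,Y=.073,.093
obs=[(w,[48,50],2.8,(220,95),(X,-Y,.006)),(w,[411,37],2.8,(220,95),(-X,-Y,.006)),(w,[276,193],2.8,(220,95),(.007,-.045,.04)),(w,[316,198],2.8,(220,95),(-.007,-.045,.04)),
(w,[315,430],2.8,(220,95),(-.007,.045,.04)),
(s,[337,330],5,(340,250),(X,-Y,.006)),(s,[347,342],5,(340,250),(X,-Y,0)),(s,[612,62],5,(340,250),(X,Y,.006)),(s,[48,300],5,(340,250),(-X,-Y,.006)),
(t,[108,115],5,(150,130),(X,-Y,.006)),(t,[420,93],5,(150,130),(-X,-Y,.006)),(t,[485,472],5,(150,130),(-X,Y,.006)),(t,[178,520],5,(150,130),(X,Y,.006)),(t,[323,285],5,(150,130),(0,0,.04))]
from scipy.spatial.transform import Rotation as Ro
def pose(p):
    # tilt: x axis up by tilt -> rot about y by -tilt
    R=Ro.from_euler('ZY',[p[3],-p[4]]).as_matrix(); return R
def f(p):
    R=pose(p); return np.concatenate([(proj(r,R@np.array(l)+p[:3])[0]-(np.array(px)/k+o))*(1.5 if r is w else 1) for r,px,k,o,l in obs])
for sel in (None,):
    q=least_squares(f,[.555,.28,.085,1.75,.52],loss='soft_l1'); p=q.x
    print(p,np.degrees(p[3:])); print(f(p).reshape(-1,2).round(1).tolist())
    R=pose(p); print('handle',p[:3]+R@[0,0,.034],'normal',R[:,2],'x',R[:,0],'y',R[:,1])
np.savez('lid.npz',p=p,R=R)
E
```

```text
[0.5511 0.2748 0.0803 1.7597 0.5359] [100.825   30.7023]
[[-2.7, 0.3], [-0.1, 0.1], [3.6, 2.2], [0.9, -3.0], [0.7, 0.1], [-0.4, 1.3], [-1.1, 2.0], [2.4, 0.1], [-1.3, 0.2], [-0.4, 0.3], [-1.2, 0.5], [-0.8, 0.6], [-1.1, 0.4], [-0.7, 0.2]]
handle [0.5544 0.2578 0.1096] normal [ 0.0959 -0.5015  0.8598] x [-0.1615  0.8445  0.5106] y [-0.9822 -0.1878  0.    ]
```

```bash
cat > go.py <<'E'
from h import *
from scipy.spatial.transform import Rotation as Ro
np.set_printoptions(precision=4,suppress=True)
def rel(pos,R):
    o=bot.get_obs(); q=o['tool_rot']; R0=Ro.from_quat([q[1],q[2],q[3],q[0]])
    print('d',np.array(pos)-o['eef_pos'],'rv',(Ro.from_matrix(R)*R0.inv()).as_rotvec(degrees=True),'q',o['q'],'F',o['contact_force'],'w',o['gripper_width'])
E
python3 - <<'E'
from go import *
y=np.radians(100.8);ti=np.radians(30)
R=Ro.from_euler('ZY',[y,-ti]).as_matrix(); n=R[:,2]
T=np.c_[-R[:,1],-R[:,0],-n]; print(np.linalg.det(T))
h=np.array([.555,.2575,.1095]); np.savez('grasp.npz',T=T,h=h,n=n); print(n)
rel(h-.017*n+.10*n,T); rel(h-.017*n,T)
E
```

```text
1.0
[ 0.0937 -0.4911  0.866 ]
d [-0.0119 -0.0499 -0.0799] rv [29.5356  5.3788  0.7575] q [-0.1311  0.4393 -0.5501  1.5961  0.2433  1.176  -2.1292] F [-0.6732 -0.9271  0.1227] w 0.5970465671643872
d [-0.0212 -0.0008 -0.1665] rv [29.5356  5.3788  0.7575] q [-0.1311  0.4393 -0.5501  1.5961  0.2433  1.176  -2.1292] F [-0.6732 -0.9271  0.1227] w 0.5970465671643872
```

Request:
step_arm(increments=[[-0.003,-0.012,-0.016,5.9,1.1,0.15,-0.2],[-0.006,-0.024,-0.032,11.8,2.2,0.3,-0.2],[-0.009,-0.036,-0.048,17.7,3.3,0.45,-0.2],[-0.012,-0.05,-0.064,23.6,4.3,0.6,-0.2],[-0.012,-0.05,-0.08,29.5,5.4,0.75,-0.2],[-0.012,-0.05,-0.08,29.5,5.4,0.75,-0.2],[-0.012,-0.05,-0.08,29.5,5.4,0.75,-0.2],[-0.012,-0.05,-0.08,29.5,5.4,0.75,-0.2]])

```text
t: 12.07
eef_pos: [0.5632, 0.2161, 0.1823]
tool_rot: [-0.257, 0.962, 0.09, -0.024]
contact_force: [0.0, 0.5, 1.0]
gripper_width: 0.6
```

```bash
python3 - <<'E'
from go import *
g=np.load('grasp.npz'); r=shot('wrist','w7'); np.savez('w7.npz',**r); shot('scene','s7')
rel(g['h']-.017*g['n'],g['T']); print(proj(r,g['h']))
E
```

```text
d [-0.0097  0.0476 -0.0886] rv [ 0.0489  0.1547 -0.0681] q [ 0.3555  0.5604 -0.7512  1.7942 -0.1943  0.8622 -1.5594] F [0.2546 0.4311 0.8956] w 0.5979051941827911
[[315.7616 211.8707]]
```

View pics/w7.png

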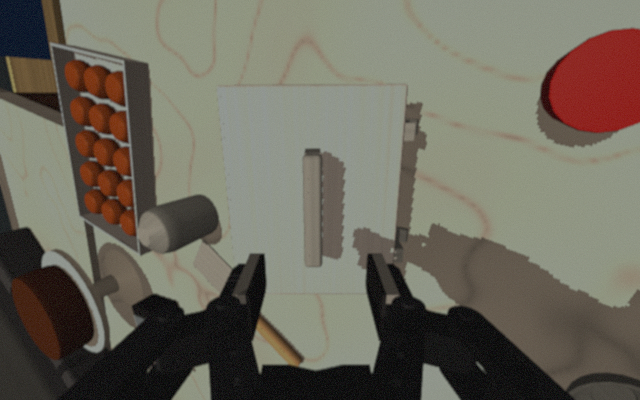

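View pics/s7.png

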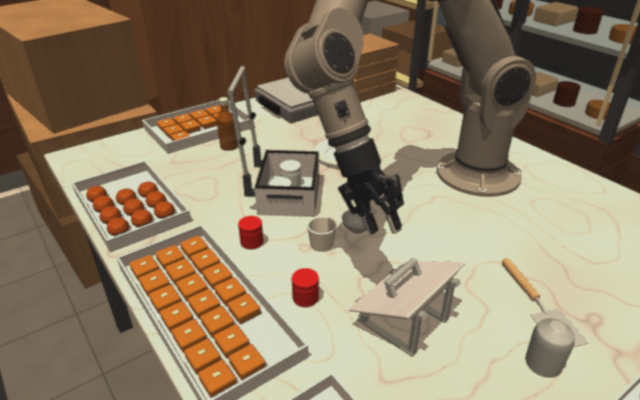

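```bash
python3 - <<'E'
from h import *
a=cv2.imread('pics/w7.png')[70:310,200:430]
cv2.imwrite('pics/w7c.png',cv2.convertScaleAbs(cv2.resize(a,None,fx=2.5,fy=2.5,interpolation=cv2.INTER_CUBIC),alpha=1.5))
g=np.load('lid.npz');r=np.load('w7.npz');R=g['R'];p=g['p']
for l in [(.073,-.093,.006),(-.073,-.093,.006),(-.073,.093,.006),(.073,.093,.006),(.007,-.045,.04),(-.007,-.045,.04),(-.007,.045,.04),(.007,.045,.04)]: print(l,(proj(r,R@np.array(l)+p[:3])[0]-[200,70])*2.5)
E
```

```text
(0.073, -0.093, 0.006) [47.11364397 40.69081182]
(-0.073, -0.093, 0.006) [523.30023181  39.25447643]
(-0.073, 0.093, 0.006) [478.16917967 556.31150854]
(0.073, 0.093, 0.006) [ 97.13027264 560.30608405]
(0.007, -0.045, 0.04) [263.32116374 215.64372501]
(-0.007, -0.045, 0.04) [312.46166218 215.37123409]
(-0.007, 0.045, 0.04) [310.65804965 493.60854845]
(0.007, 0.045, 0.04) [267.17201513 494.02403578]
```

View pics/w7c.png

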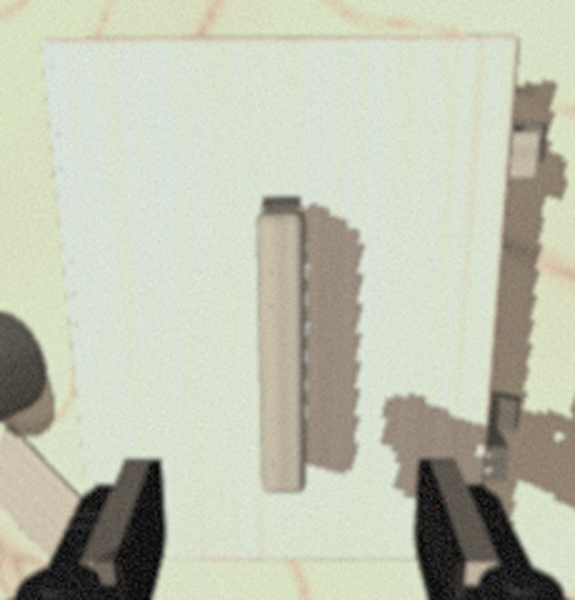

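Request:
step_arm(increments=[[-0.002,0.012,-0.02,0,0,0,-0.2],[-0.004,0.024,-0.04,0,0,0,-0.2],[-0.007,0.035,-0.06,0,0,0,-0.2],[-0.009,0.043,-0.075,0,0,0,-0.2],[-0.01,0.05,-0.085,0,0,0,-0.2],[-0.01,0.05,-0.085,0,0,0,-0.2],[-0.01,0.05,-0.085,0,0,0,-0.2]])

```text
t: 12.75
eef_pos: [0.5529, 0.2679, 0.0974]
tool_rot: [-0.258, 0.962, 0.091, -0.024]
contact_force: [0.7, -0.1, 0.3]
gripper_width: 0.603
```

```bash
python3 - <<'E'
from go import *
g=np.load('grasp.npz'); r=shot('wrist','w8'); shot('scene','s8')
rel(g['h']-.017*g['n']+[0,.0025,.0015],g['T'])
E
```

```text
d [-0.0007  0.0016 -0.0016] rv [0.0177 0.1188 0.083 ] q [ 0.2417  0.6745 -0.7136  1.8496 -0.1539  0.6694 -1.6008] F [ 0.0096 -0.34    0.3285] w 0.6041894171185738
```

View pics/w8.png

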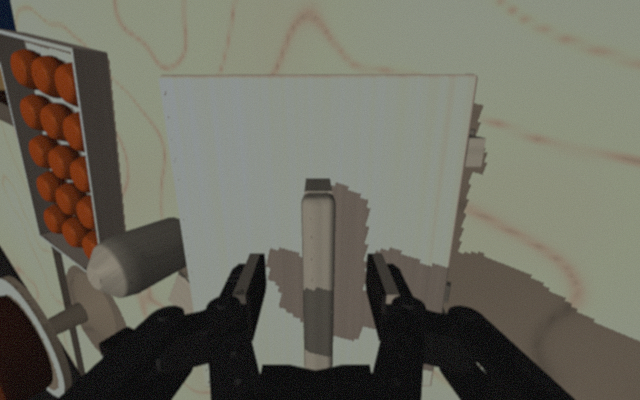

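View pics/s8.png

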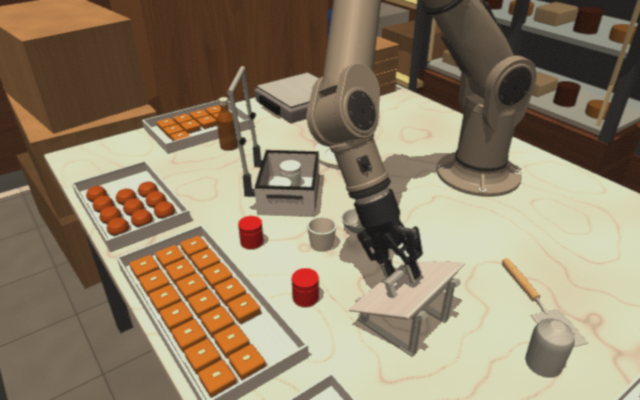

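Request:
step_arm(force=90, increments=[[0,0.001,-0.001,0,0,0,0.2],[0,0.001,-0.001,0,0,0,0.5],[0,0.001,-0.001,0,0,0,0.7],[0,0.001,-0.001,0,0,0,1],[0,0.001,-0.001,0,0,0,1],[0,0.001,-0.001,0,0,0,1],[0,0.001,-0.001,0,0,0,1]])

```text
t: 13.43
eef_pos: [0.5535, 0.2675, 0.0964]
tool_rot: [-0.258, 0.962, 0.09, -0.024]
contact_force: [-0.9, -1.9, 4.9]
gripper_width: 0.148
```

Request:
step_arm(increments=[[0.001,-0.003,0.005,0,0,0,1],[0.002,-0.008,0.014,0,0,0,1],[0.003,-0.016,0.029,0,0,0,1],[0.005,-0.026,0.047,0,0,0,1],[0.006,-0.034,0.07,0,0,0,1],[0.006,-0.034,0.1,0,0,0,1],[0.006,-0.034,0.13,0,0,0,1],[0.006,-0.034,0.15,0,0,0,1],[0.006,-0.034,0.15,0,0,0,1]])

```text
t: 14.18
eef_pos: [0.5613, 0.2337, 0.2504]
tool_rot: [-0.257, 0.962, 0.091, -0.021]
contact_force: [1.5, 0.7, -4.5]
gripper_width: 0.145
```

```bash
python3 - <<'E'
from go import *
shot('wrist','w9'); shot('scene','s9'); o=bot.get_obs(); print(o['eef_pos'],o['gripper_width'],o['contact_force'],o['torque'],o['q'])
E
```

```text
[0.5591 0.2324 0.2453] 0.1434265286513527 [-0.3285  0.086  -5.582 ] [-1.1221 -0.1486  0.0189] [ 0.3541  0.4833 -0.7742  1.7462 -0.2245  0.9608 -1.607 ]
```

View pics/w9.png

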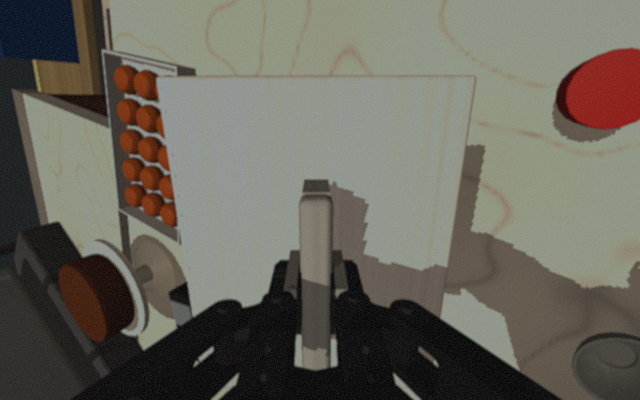

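View pics/s9.png

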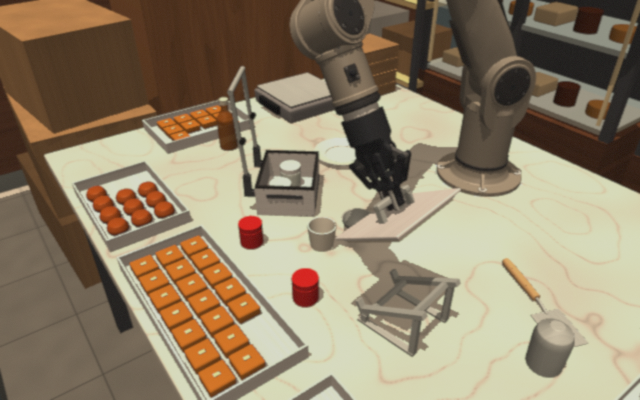

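```bash
python3 - <<'E'
from go import *
a=np.radians(50.63)
T=np.c_[[np.cos(a),np.sin(a),0],[np.sin(a),-np.cos(a),0],[0,0,-1.]]; np.savez('down.npz',T=T)
rel([.55,.12,.26],T)
E
```

```text
d [-0.0091 -0.1124  0.0147] rv [-26.235  -15.533   39.0165] q [ 0.3541  0.4833 -0.7742  1.7462 -0.2245  0.9608 -1.607 ] F [-0.3285  0.086  -5.582 ] w 0.1434265286513527
```

Request:
step_arm(increments=[[-0.001,-0.012,0.005,-2.6,-1.55,3.9,1],[-0.002,-0.025,0.01,-5.7,-3.4,8.6,1],[-0.003,-0.038,0.015,-9.2,-5.4,13.7,1],[-0.004,-0.051,0.015,-12.8,-7.6,19.1,1],[-0.005,-0.064,0.015,-16.3,-9.6,24.2,1],[-0.006,-0.077,0.015,-19.7,-11.65,29.3,1],[-0.008,-0.09,0.015,-22.6,-13.4,33.6,1],[-0.009,-0.102,0.015,-24.9,-14.75,37.1,1],[-0.009,-0.112,0.015,-26.2,-15.5,39,1],[-0.009,-0.112,0.015,-26.2,-15.5,39,1]])

```text
t: 15.12
eef_pos: [0.5483, 0.1198, 0.2582]
tool_rot: [-0.001, 0.904, 0.428, -0.003]
contact_force: [-0.2, -0.0, -4.9]
gripper_width: 0.14
```

Request:
step_arm(increments=[[0,0,0,0,0,0,1],[0,0,0,0,0,0,1],[0,0,0,0,0,0,1]])

```text
t: 15.37
eef_pos: [0.5499, 0.1217, 0.2597]
tool_rot: [-0.002, 0.904, 0.427, -0.002]
contact_force: [-1.2, -0.1, -4.3]
gripper_width: 0.141
```

```bash
python3 - <<'E'
from go import *
r=shot('wrist','w10');np.savez('w10.npz',**r,eef=bot.get_obs()['eef_pos'],q=bot.get_obs()['tool_rot'])
rel([.5625,-.11,.26],np.load('down.npz')['T'])
a=cv2.imread('pics/w10.png');cv2.imwrite('pics/w10b.png',cv2.convertScaleAbs(cv2.resize(a[60:400,140:500],None,fx=2.,fy=2,interpolation=cv2.INTER_CUBIC)[:600],alpha=1.5))
E
```

```text
d [ 0.0125 -0.2317  0.    ] rv [-0.0961 -0.212   0.0439] q [ 0.2719  0.361  -0.7546  1.7522  0.2664  1.1375 -1.2521] F [ 0.123  -1.0726 -4.663 ] w 0.1433438230075591
```

View pics/w10b.png

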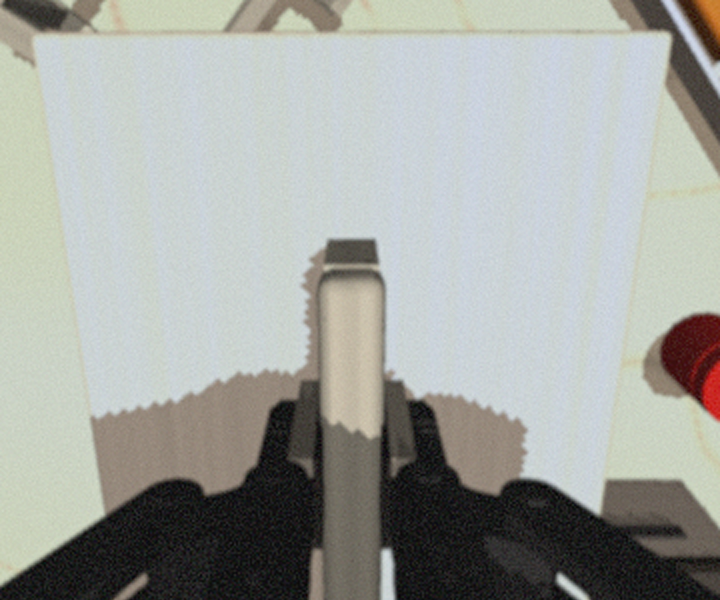

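```bash
cat > lidfit.py <<'E'
from go import *
from scipy.optimize import least_squares
def lidfit(r,pts,edges,full=False):
    q=r['q'];Rt=Ro.from_quat([q[1],q[2],q[3],q[0]]).as_matrix()
    # nominal lid axes in tool: x=-ty, y=-tx, z=-tz
    N=np.array([[0,-1,0],[-1,0,0],[0,0,-1.]])
    def P(p,l):
        Rl=N@Ro.from_euler('xyz',[p[5],p[4],p[3]]).as_matrix() # yaw about lid z p3; p4 about lid y; p5 about lid x
        return Rt@(p[:3]+Rl@np.array(l))+r['eef']
    def f(p):
        e=[proj(r,P(p,l))[0]-np.array(px) for px,l in pts]
        e=list(np.array(e).ravel())
        for px,l1,l2 in edges:
            a,b=proj(r,np.array([P(p,l1),P(p,l2)])); d=(b-a)/np.linalg.norm(b-a); v=np.array(px)-a; e.append(d[0]*v[1]-d[1]*v[0])
        e+= [p[4]*100] if not full else []  # flat in jaws prior
        return np.array(e)
    s=least_squares(f,[0,0,.017,0,0,0]); p=s.x
    Rl=Rt@N@Ro.from_euler('xyz',[p[5],p[4],p[3]]).as_matrix()
    print('off tool mm',p[:3]*1e3,'yaw,roll_y,pitch_x deg',np.degrees(p[3:])); print('res',s.fun.round(1))
    return p,Rl
E
python3 - <<'E'
from lidfit import *
r=dict(np.load('w10.npz')); X,Y=.073,.093
c=lambda u,v: (u/2+140-.25,v/2+60-.25)
pts=[(c(35,37),(X,-Y,.006)),(c(670,32),(-X,-Y,.006))]
ed=[(c(105,512),(X,-Y,.006),(X,Y,.006)),(c(70,280),(X,-Y,.006),(X,Y,.006)),(c(600,510),(-X,-Y,.006),(-X,Y,.006)),(c(636,270),(-X,-Y,.006),(-X,Y,.006)),
(c(319,310),(.007,-.045,.038),(.007,.045,.038)),(c(385,310),(-.007,-.045,.038),(-.007,.045,.038)),(c(323,580),(.007,-.045,.038),(.007,.045,.038)),(c(380,580),(-.007,-.045,.038),(-.007,.045,.038)),
(c(352,270),(.007,-.045,.04),(-.007,-.045,.04))]
p,R=lidfit(r,pts,ed); print(R[:,2])
p,R=lidfit(r,pts,ed,True); print(R[:,2])
E
```

```text
off tool mm [-0.0942  0.0705 16.624 ] yaw,roll_y,pitch_x deg [0.0868 0.15   1.4234]
res [ 0.4 -1.6 -1.  -0.2 -0.3  0.6  0.9 -0.5 -0.6 -0.   0.2  0.6 -1.6  0.3]
[0.0174 0.0192 0.9997]
off tool mm [-0.0943  0.0733 16.6235] yaw,roll_y,pitch_x deg [0.091  0.1828 1.424 ]
res [ 0.5 -1.6 -1.  -0.2 -0.3  0.6  0.9 -0.5 -0.6 -0.1  0.1  0.5 -1.6]
[0.017  0.0196 0.9997]
```

Request:
step_arm(increments=[[-0.003,-0.02,0,0,0,0,1],[-0.009,-0.056,0,0,0,0,1],[-0.015,-0.094,-0.01,0,0,0,1],[-0.021,-0.132,-0.02,0,0,0,1],[-0.027,-0.17,-0.03,0,0,0,1],[-0.033,-0.208,-0.04,0,0,0,1],[-0.039,-0.246,-0.05,0,0,0,1],[-0.045,-0.284,-0.06,0,0,0,1],[-0.05,-0.315,-0.07,0,0,0,1],[-0.054,-0.336,-0.075,0,0,0,1]])

```text
t: 16.25
eef_pos: [0.4944, -0.2186, 0.1841]
tool_rot: [-0.001, 0.905, 0.425, -0.002]
contact_force: [-0.7, -0.7, -4.9]
gripper_width: 0.145
```

Request:
step_arm(increments=[[0,-0.006,-0.01,0,0,0,1],[0,-0.008,-0.02,0,0,0,1],[0,-0.008,-0.02,0,0,0,1],[0,-0.008,-0.02,0,0,0,1]])

```text
t: 16.58
eef_pos: [0.4962, -0.2206, 0.165]
tool_rot: [-0.002, 0.904, 0.428, -0.001]
contact_force: [0.5, 0.9, -4.1]
gripper_width: 0.145
```

```bash
python3 - <<'E'
from go import *
for c in('wrist','scene','top'):
    r=shot(c,c[0]+'11');np.savez(c[0]+'11.npz',**r,eef=bot.get_obs()['eef_pos'],q=bot.get_obs()['tool_rot'])
rel([.4954,-.2237,.134],np.load('down.npz')['T']); print(bot.get_obs()['eef_pos'])
E
```

```text
d [-0.0016 -0.0028 -0.0322] rv [-0.0649 -0.0819 -0.1299] q [ 0.791   0.4035 -0.6062  1.901   0.2831  0.9245 -0.6353] F [-0.1513 -0.2391 -3.8093] w 0.1467208853572809
[ 0.497  -0.2209  0.1662]
```

View pics/w11.png

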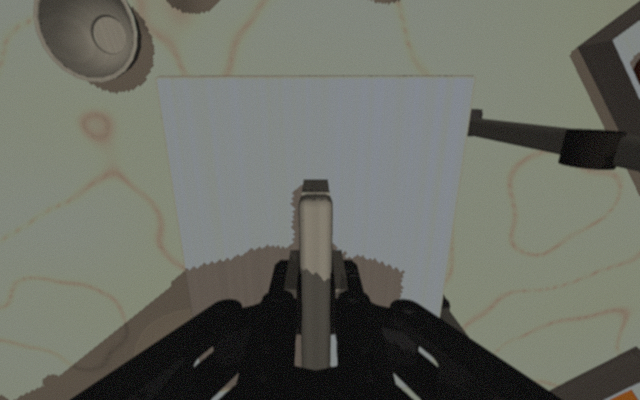

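View pics/s11.png

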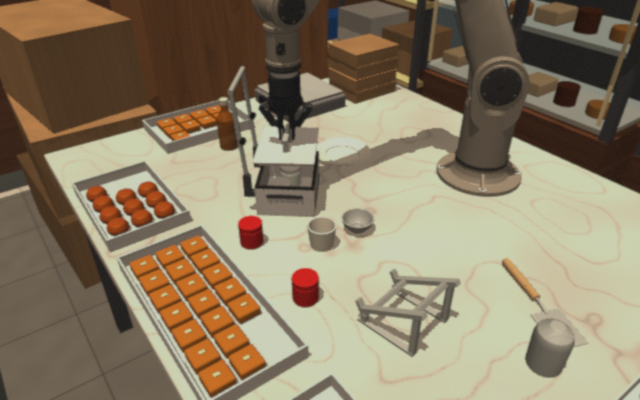

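Request:
step_arm(increments=[[-0.002,-0.003,-0.012,0,0,0,1],[-0.002,-0.003,-0.024,0,0,0,1],[-0.002,-0.003,-0.034,0,0,0,1],[-0.002,-0.003,-0.042,0,0,0,1],[-0.002,-0.003,-0.046,0,0,0,1],[-0.002,-0.003,-0.046,0,0,0,1],[-0.002,-0.003,-0.046,0,0,0,1]])

```text
t: 17.32
eef_pos: [0.4941, -0.2253, 0.1193]
tool_rot: [-0.001, 0.904, 0.428, -0.001]
contact_force: [0.0, 0.2, -3.7]
gripper_width: 0.148
```

```bash
python3 - <<'E'
from go import *
for c in('wrist','scene','top'):
    r=shot(c,c[0]+'12');np.savez(c[0]+'12.npz',**r,eef=bot.get_obs()['eef_pos'],q=bot.get_obs()['tool_rot'])
rel([.4954,-.2237,.102],np.load('down.npz')['T']); print(bot.get_obs()['eef_pos'])
a=cv2.imread('pics/s12.png')[110:225,230:350];cv2.imwrite('pics/s12c.png',cv2.resize(a,None,fx=5,fy=5,interpolation=cv2.INTER_CUBIC))
E
```

```text
d [ 0.0009  0.0018 -0.018 ] rv [-0.0322 -0.0934  0.0103] q [ 0.772   0.4631 -0.5773  1.9388  0.3344  0.8367 -0.6721] F [ 0.4659 -0.3677 -4.0289] w 0.14179869580056342
[ 0.4945 -0.2255  0.12  ]
```

View pics/s12c.png

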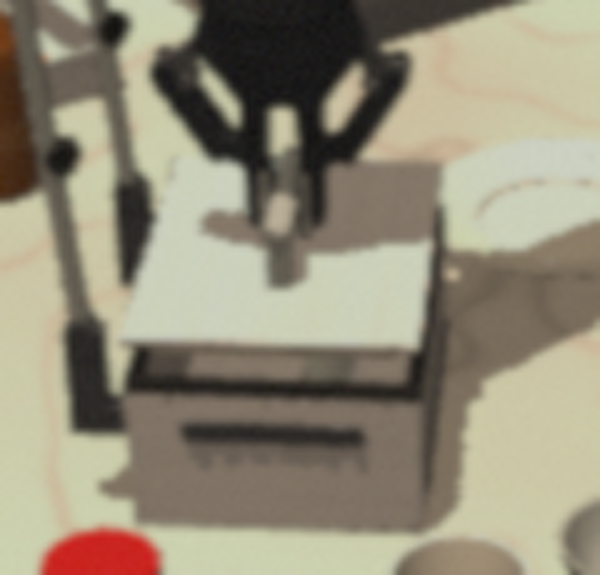

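View pics/w12.png

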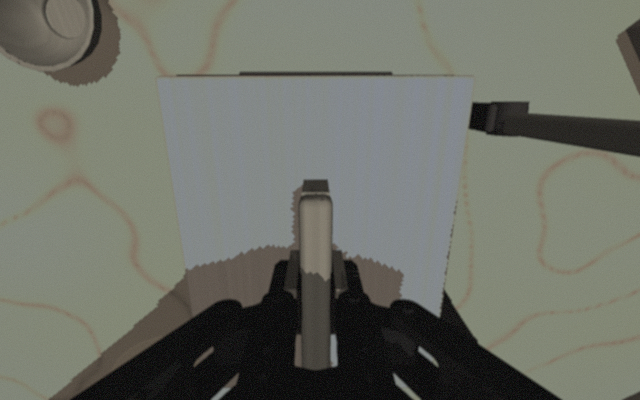

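```bash
python3 - <<'E'
from fitc import *
np.set_printoptions(precision=2,suppress=True)
s=np.load('s12.npz'); a=np.radians(-39.37)
C=rect([.4954,-.2237,a],.086,.073,.093); e=s['eef']
L0=rect([e[0],e[1],a],e[2]-.017,.073,.093);L1=rect([e[0],e[1],a],e[2]-.011,.073,.093)
f=lambda P:(proj(s,P)-[230,110])*5+2
print('seal',f(C)); print('lid bottom',f(L0)); print('lid top',f(L1))
E
python3 - <<'E'
import cv2
a=cv2.imread('pics/s12.png')[150:200,245:325];cv2.imwrite('pics/s12d.png',cv2.resize(a,None,fx=9,fy=9,interpolation=cv2.INTER_CUBIC))
E
```

```text
seal [[121.99 382.24]
 [179.14 196.96]
 [445.82 204.51]
 [421.38 391.69]]
lid bottom [[119.04 350.65]
 [176.85 167.78]
 [445.08 175.23]
 [420.39 359.99]]
lid top [[118.07 340.12]
 [176.13 157.95]
 [445.03 165.38]
 [420.26 349.43]]
```

View pics/s12d.png

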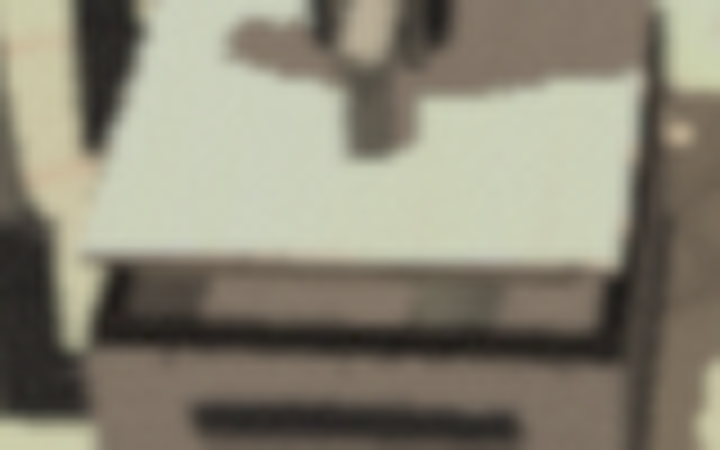

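Request:
step_arm(increments=[[0.0005,0.002,0,0,0,0,1],[0.0005,0.002,-0.003,0,0,0,1],[0.0005,0.002,-0.006,0,0,0,1],[0.0005,0.002,-0.009,0,0,0,1],[0.0005,0.002,-0.009,0,0,0,1]])

```text
t: 17.88
eef_pos: [0.494, -0.2233, 0.1098]
tool_rot: [-0.001, 0.904, 0.428, -0.001]
contact_force: [-1.3, 0.8, -4.3]
gripper_width: 0.144
```

Request:
step_arm(increments=[[0,0,-0.001,0,0,0,1],[0,0,-0.002,0,0,0,1],[0,0,-0.003,0,0,0,1],[0,0,-0.003,0,0,0,1]])

```text
t: 18.22
eef_pos: [0.4945, -0.2234, 0.1074]
tool_rot: [-0.001, 0.904, 0.428, -0.001]
contact_force: [-0.4, -0.3, -4.5]
gripper_width: 0.14
```

Request:
step_arm(increments=[[0,0,-0.001,0,0,0,1],[0,0,-0.002,0,0,0,1],[0,0,-0.002,0,0,0,1]])

```text
t: 18.47
eef_pos: [0.4944, -0.2235, 0.1053]
tool_rot: [-0.001, 0.904, 0.428, -0.001]
contact_force: [-0.2, -0.6, -3.7]
gripper_width: 0.149
```

Request:
step_arm(increments=[[0,0,-0.001,0,0,0,1],[0,0,-0.002,0,0,0,1],[0,0,-0.002,0,0,0,1]])

```text
t: 18.72
eef_pos: [0.4944, -0.2234, 0.1033]
tool_rot: [-0.001, 0.904, 0.428, -0.001]
contact_force: [-0.3, 0.3, -4.4]
gripper_width: 0.147
```

Request:
step_arm(increments=[[0,0,-0.001,0,0,0,1],[0,0,-0.002,0,0,0,1],[0,0,-0.002,0,0,0,1]])

```text
t: 18.97
eef_pos: [0.4944, -0.2234, 0.1013]
tool_rot: [-0.001, 0.904, 0.427, -0.001]
contact_force: [0.0, 0.1, -4.4]
gripper_width: 0.143
```

Request:
step_arm(increments=[[0,0,-0.001,0,0,0,1],[0,0,-0.002,0,0,0,1],[0,0,-0.002,0,0,0,1]])

```text
t: 19.22
eef_pos: [0.4945, -0.2234, 0.0994]
tool_rot: [-0.001, 0.904, 0.427, -0.001]
contact_force: [0.7, 0.1, -3.2]
gripper_width: 0.142
```

Request:
step_arm(increments=[[0,0,-0.001,0,0,0,1],[0,0,-0.0015,0,0,0,1],[0,0,-0.0015,0,0,0,1]])

```text
t: 19.47
eef_pos: [0.4947, -0.2235, 0.0983]
tool_rot: [-0.001, 0.904, 0.427, -0.001]
contact_force: [-1.6, -0.6, 0.4]
gripper_width: 0.146
```

Request:
step_arm(increments=[[0,0,-0.001,0,0,0,1],[0,0,-0.0015,0,0,0,1],[0,0,-0.0015,0,0,0,1]])

```text
t: 19.72
eef_pos: [0.4947, -0.2235, 0.0969]
tool_rot: [-0.001, 0.904, 0.427, -0.001]
contact_force: [-2.0, 0.4, 4.9]
gripper_width: 0.146
```

```bash
python3 - <<'E'
from go import *
for c in('wrist','scene'):
    r=shot(c,c[0]+'13');np.savez(c[0]+'13.npz',**r,eef=bot.get_obs()['eef_pos'],q=bot.get_obs()['tool_rot'])
o=bot.get_obs(); print(o['eef_pos'],o['contact_force'],o['torque'])
a=cv2.imread('pics/s13.png')[110:225,230:350];cv2.imwrite('pics/s13c.png',cv2.resize(a,None,fx=5,fy=5,interpolation=cv2.INTER_CUBIC))
E
```

```text
[ 0.4947 -0.2236  0.0969] [-2.2248 -0.2145  5.6427] [0.1947 0.5298 0.0018]
```

View pics/s13c.png

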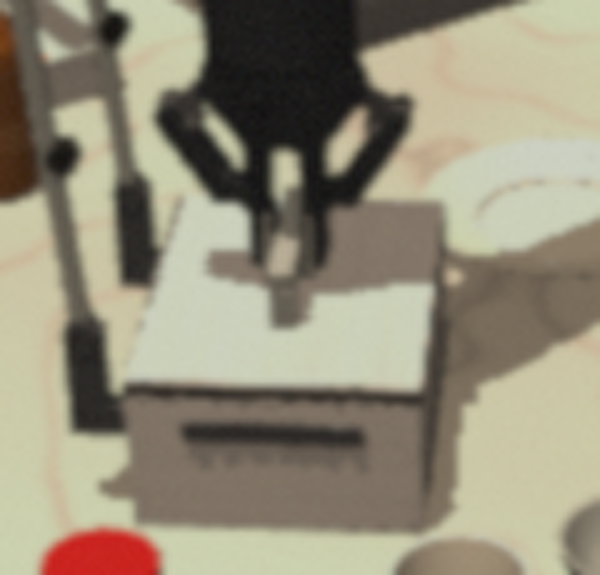

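View pics/w13.png

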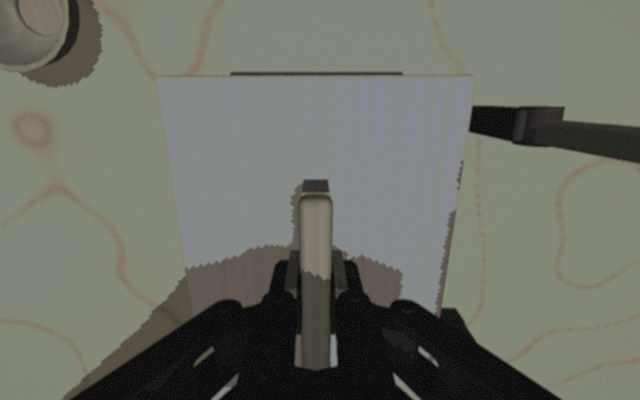

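Request:
step_arm(increments=[[0,0,0.001,0,0,0,1],[0,0,0.001,0,0,0,0.65],[0,0,0.001,0,0,0,0.5],[0,0,0.001,0,0,0,0.2],[0,0,0.001,0,0,0,0.1],[0,0,0.001,0,0,0,0.1]])

```text
t: 20.32
eef_pos: [0.4946, -0.2234, 0.0974]
tool_rot: [-0.001, 0.904, 0.428, -0.001]
contact_force: [-0.5, -0.4, 0.1]
gripper_width: 0.45
```

Request:
step_arm(increments=[[0,0,0.01,0,0,0,0.1],[0,0,0.03,0,0,0,0.1],[0,0,0.06,0,0,0,0.1],[0,0,0.1,0,0,0,0.1],[0,0,0.14,0,0,0,0.1],[-0.02,0.02,0.18,0,0,0,0.1],[-0.04,0.035,0.2,0,0,0,0.1],[-0.04,0.035,0.2,0,0,0,0.1]])

```text
t: 20.98
eef_pos: [0.4549, -0.1853, 0.304]
tool_rot: [0.002, 0.903, 0.429, 0.001]
contact_force: [-0.4, 0.7, -0.2]
gripper_width: 0.449
```

```bash
python3 - <<'E'
from go import *
for c in('wrist','scene','top'):
    r=shot(c,c[0]+'14');np.savez(c[0]+'14.npz',**r,eef=bot.get_obs()['eef_pos'],q=bot.get_obs()['tool_rot'])
o=bot.get_obs(); print(o['eef_pos'],o['contact_force'],o['q'],o['gripper_width'])
a=cv2.imread('pics/s14.png')[60:225,200:350];cv2.imwrite('pics/s14c.png',cv2.resize(a,None,fx=3.6,fy=3.6,interpolation=cv2.INTER_CUBIC))
E
```

```text
[ 0.4544 -0.1888  0.2979] [-0.4202 -0.9087 -1.042 ] [ 0.8716  0.1695 -0.6726  1.8606  0.1162  1.1522 -0.5291] 0.4511161971619677
```

View pics/s14c.png

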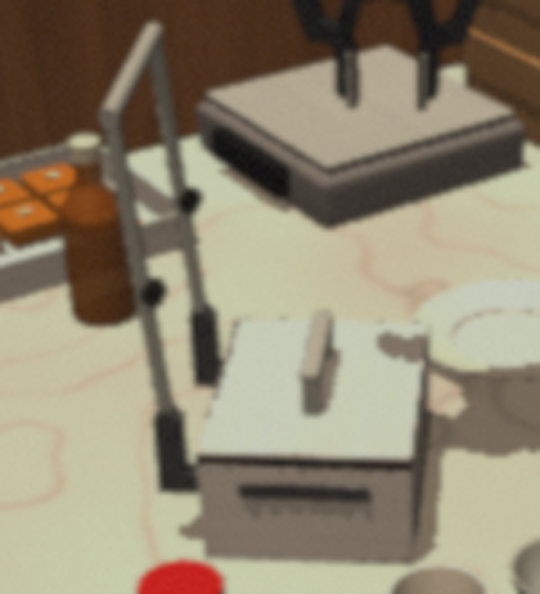

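View pics/w14.png

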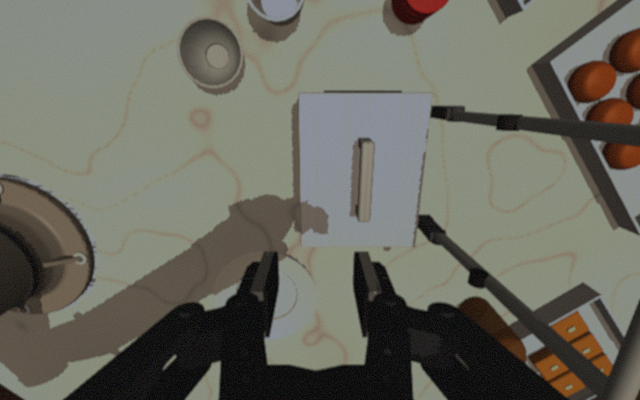

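View pics/t14.png

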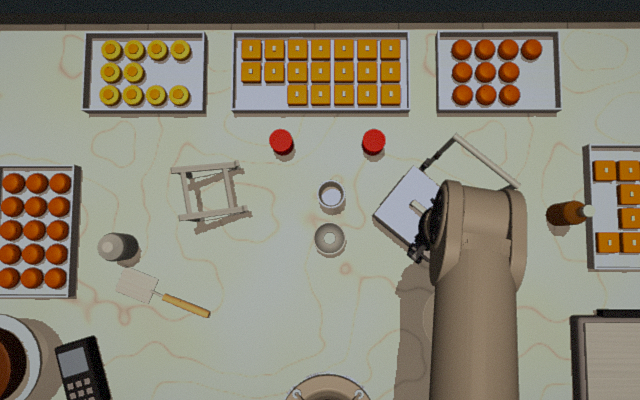

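```bash
python3 - <<'E'
from h import *
np.set_printoptions(precision=4,suppress=True)
s=np.load('scene0.npz');t=np.load('top0.npz')
c,sn=np.cos(np.radians(-39.37)),np.sin(np.radians(-39.37));R=np.array([[c,-sn],[sn,c]])
T=lambda u,v:(u/4+350,v/4+130);S=lambda u,v:(u/3.5+210,v/3.5+60)
C=np.array([.4952,-.2235])
for n,a,b in(('c',T(548.5,120),S(95,66)),('+y',T(422,18),S(72,103)),('-y',T(675,222),S(118,28)),('net',(485.9,163.1),(233.6,76.1))):
    p=tri([(t,a),(s,b)]); print(n,p,(p[:2]-C)@R)
# scan bail angle
for th in (1.4,1.45,1.5,1.57,1.65,1.75):
    for y in (.075,-.075):
        l=R@[.095-.218*np.cos(th),y]+C; P=np.r_[l,.102+.218*np.sin(th)]
        u=proj(t,P)[0];v=proj(s,P)[0]; print(th,y,(u-[350,130])*4,(v-[210,60])*3.5)
E
```

```text
c [ 0.5799 -0.2977  0.3199] [ 0.1125 -0.0036]
+y [ 0.6266 -0.2399  0.3244] [0.112  0.0706]
-y [ 0.5324 -0.3537  0.3193] [ 0.1113 -0.077 ]
net [ 0.5799 -0.2985  0.3243] [ 0.113  -0.0042]
1.4 0.075 [336.164  107.9102] [154.6686 118.4084]
1.4 -0.075 [595.0237 313.7073] [190.6904  33.3351]
1.45 0.075 [351.4044  89.372 ] [137.4492 115.6342]
1.45 -0.075 [610.7003 295.1848] [175.1871  30.806 ]
1.5 0.075 [366.5173  70.9114] [120.1888 113.6682]
1.5 -0.075 [626.0916 276.6162] [159.6382  29.0266]
1.57 0.075 [387.3371  45.3483] [ 96.0648 112.2859]
1.57 -0.075 [647.0331 250.6952] [137.8892  27.8056]
1.65 0.075 [410.4453  16.7852] [ 68.7361 112.6704]
1.65 -0.075 [669.8963 221.4334] [113.2223  28.2308]
1.75 0.075 [437.9401 -17.4917] [ 35.276  116.0802]
1.75 -0.075 [696.5152 185.865 ] [82.9709 31.4777]
```

Request:
step_arm(increments=[[0,0,0.03,0,0,0,0.1],[0,0,0.06,0,0,0,0.1],[0.02,-0.017,0.075,0,0,0,0.1],[0.048,-0.041,0.077,0,0,0,0.1],[0.076,-0.065,0.077,0,0,0,0.1],[0.102,-0.087,0.077,0,0,0,0.1],[0.12,-0.102,0.077,0,0,0,0.1],[0.127,-0.108,0.077,0,0,0,0.1],[0.127,-0.108,0.077,0,0,0,0.1],[0.127,-0.108,0.077,0,0,0,0.1]])

```text
t: 21.97
eef_pos: [0.5812, -0.296, 0.3728]
tool_rot: [-0.002, 0.904, 0.428, -0.002]
contact_force: [0.4, 1.0, -0.3]
gripper_width: 0.449
```

```bash
python3 - <<'E'
from go import *
for c in('wrist','scene'):
    r=shot(c,c[0]+'15')
o=bot.get_obs(); print(o['eef_pos'],o['contact_force'],o['q'],o['gripper_width'])
rel([.581,-.297,.3],np.load('down.npz')['T'])
E
```

```text
[ 0.5809 -0.2953  0.3744] [ 0.094  -0.6323 -1.2145] [ 0.8021  0.4163 -0.6181  1.3864  0.2388  1.4175 -0.4986] 0.4490371559611394
d [ 0.0001 -0.0017 -0.0744] rv [-0.0795 -0.1966 -0.0595] q [ 0.8021  0.4163 -0.6181  1.3864  0.2388  1.4175 -0.4986] F [ 0.094  -0.6323 -1.2145] w 0.4490371559611394
```

View pics/w15.png

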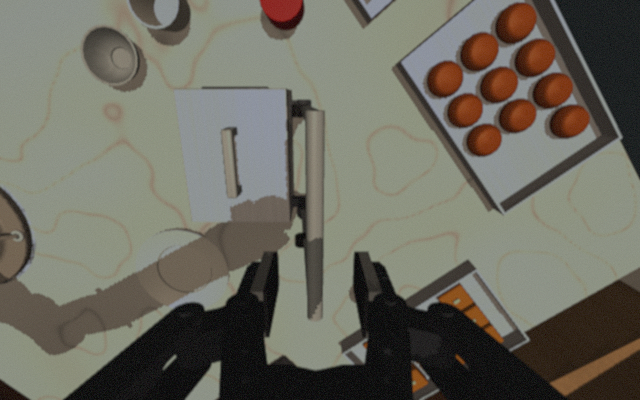

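View pics/s15.png

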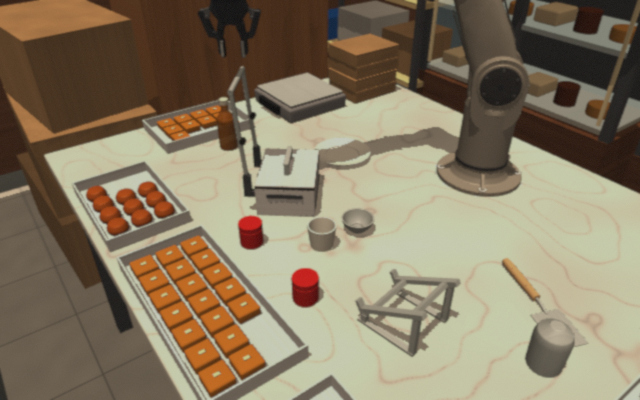

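Request:
step_arm(increments=[[0,-0.001,-0.02,0,0,0,0.1],[0,-0.001,-0.04,0,0,0,0.1],[0,-0.001,-0.06,0,0,0,0.1],[0,-0.001,-0.072,0,0,0,0.1],[0,-0.001,-0.076,0,0,0,0.1],[0,-0.001,-0.076,0,0,0,0.3],[0,-0.001,-0.076,0,0,0,0.5],[0,-0.001,-0.076,0,0,0,0.5]])

```text
t: 22.73
eef_pos: [0.5822, -0.2975, 0.3001]
tool_rot: [-0.0, 0.904, 0.428, -0.0]
contact_force: [0.2, -1.1, 0.2]
gripper_width: 0.254
```

```bash
python3 - <<'E'
from go import *
o=bot.get_obs(); print(o['eef_pos'],o['contact_force'],o['gripper_width'])
C=np.array([.4952,-.2235]);c,s=np.cos(np.radians(-39.37)),np.sin(np.radians(-39.37));R=np.array([[c,-s],[s,c]])
e=o['eef_pos']; print((e[:2]-C)@R)
# arc with grasp point on bar centre, 8mm ahead bias in -x handled by finger play
for th in np.arange(1.65,.55,-.1):
    w=C+R@[.095-.218*np.cos(th),0]; z=.102+.218*np.sin(th)-.019
    print(round(th,2),np.r_[w,z]-e)
E
```

```text
[ 0.5822 -0.2975  0.3001] [ 0.2401 -1.1439  0.2456] 0.25351111376159263
[ 0.1142 -0.002 ]
1.65 [-0.0002  0.0028  0.0002]
1.55 [-0.017   0.0166  0.0008]
1.45 [-0.0338  0.0304 -0.0007]
1.35 [-0.0504  0.044  -0.0044]
1.25 [-0.0667  0.0573 -0.0103]
1.15 [-0.0824  0.0702 -0.0181]
1.05 [-0.0974  0.0825 -0.028 ]
0.95 [-0.1116  0.0941 -0.0398]
0.85 [-0.1248  0.105  -0.0534]
0.75 [-0.1368  0.1149 -0.0685]
0.65 [-0.1477  0.1238 -0.0852]
```

Request:
step_arm(increments=[[-0.007,0.006,0.0,0,0,0,0.5],[-0.017,0.014,0.0,0,0,0,0.5],[-0.026,0.022,0.0,0,0,0,0.5],[-0.034,0.029,-0.001,0,0,0,0.5],[-0.042,0.036,-0.003,0,0,0,0.5],[-0.05,0.042,-0.004,0,0,0,0.5],[-0.058,0.049,-0.007,0,0,0,0.5],[-0.067,0.056,-0.01,0,0,0,0.5],[-0.067,0.056,-0.01,0,0,0,0.5]])

```text
t: 23.48
eef_pos: [0.5146, -0.241, 0.2903]
tool_rot: [0.001, 0.904, 0.428, -0.0]
contact_force: [0.9, 0.6, -0.0]
gripper_width: 0.251
```

```bash
python3 - <<'E'
from go import *
o=bot.get_obs(); print(o['eef_pos'],o['contact_force'],o['gripper_width'])
for c in('scene',):
    r=shot(c,c[0]+'16')
E
```

```text
[ 0.5146 -0.241   0.2903] [ 0.9062  0.58   -0.021 ] 0.25064497936858066
```

View pics/s16.png

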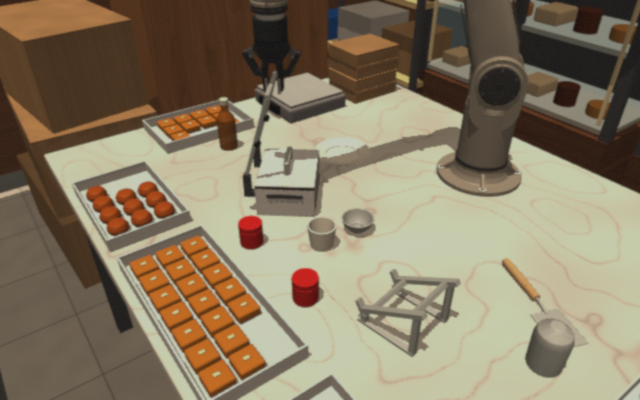

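Bail follows. Continue the arc to about 0.65 rad.

Request:
step_arm(increments=[[-0.008,0.006,-0.004,0,0,0,0.5],[-0.016,0.013,-0.008,0,0,0,0.5],[-0.024,0.019,-0.013,0,0,0,0.5],[-0.031,0.025,-0.018,0,0,0,0.5],[-0.038,0.031,-0.024,0,0,0,0.5],[-0.045,0.037,-0.03,0,0,0,0.5],[-0.058,0.048,-0.043,0,0,0,0.5],[-0.07,0.058,-0.058,0,0,0,0.5],[-0.081,0.067,-0.075,0,0,0,0.5],[-0.081,0.067,-0.075,0,0,0,0.5]])

```text
t: 24.37
eef_pos: [0.433, -0.1734, 0.2121]
tool_rot: [-0.001, 0.904, 0.428, -0.001]
contact_force: [0.8, 0.3, -0.6]
gripper_width: 0.249
```

```bash
python3 - <<'E'
from go import *
o=bot.get_obs(); print(o['eef_pos'],o['contact_force'],o['gripper_width'],o['q'])
for c in('scene','wrist'):
    r=shot(c,c[0]+'17')
E
```

```text
[ 0.433  -0.1734  0.2121] [ 0.849   0.3486 -0.5856] 0.2489532901728119 [ 0.8601  0.2212 -0.6877  2.0195  0.1701  0.9588 -0.6001]
```

View pics/s17.png

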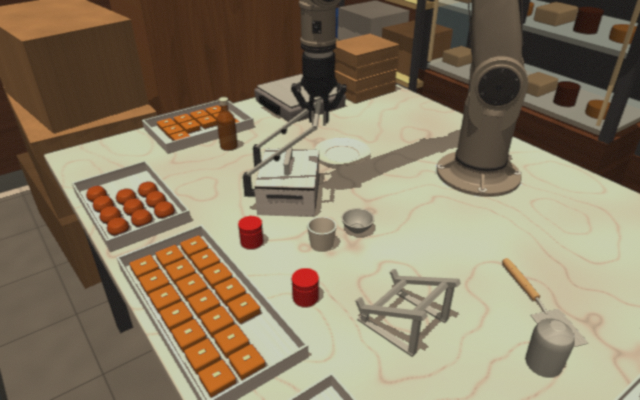

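View pics/w17.png

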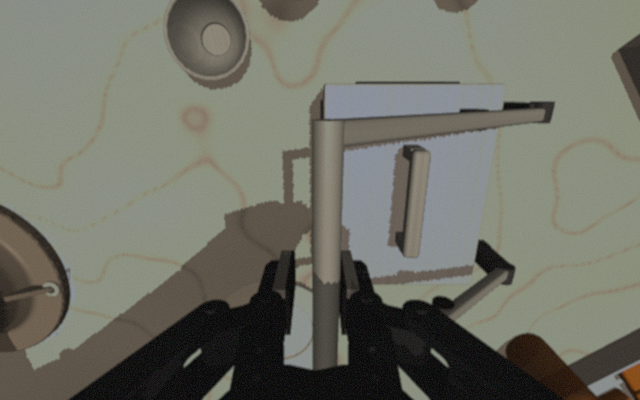

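Request:
step_arm(increments=[[0,0,0.025,0,0,0,0.4],[0,0,0.055,0,0,0,0.4],[0,0,0.065,0,0,0,0.7],[0.012,0.015,0.065,0,0,0,1],[0.025,0.031,0.065,0,0,0,1],[0.025,0.031,0.065,0,0,0,1],[0.025,0.031,0.065,0,0,0,1]])

```text
t: 25.05
eef_pos: [0.4589, -0.1426, 0.2787]
tool_rot: [-0.001, 0.904, 0.428, -0.001]
contact_force: [-0.1, 0.3, -0.5]
gripper_width: -0.002
```

```bash
python3 - <<'E'
from go import *
for c in('scene','wrist'):
    r=shot(c,c[0]+'18')
o=bot.get_obs(); print(o['eef_pos'],o['contact_force'],o['gripper_width'])
C=np.array([.4952,-.2235]);c,s=np.cos(np.radians(-39.37)),np.sin(np.radians(-39.37));R=np.array([[c,-s],[s,c]])
e=o['eef_pos']; print((e[:2]-C)@R)
for th in (.67,.6,.5,.4,.3,.2,.15,.1,.05,0):
    w=C+R@[.095-.218*np.cos(th),.04]; z=.102+.218*np.sin(th)+.006
    print(round(th,2),np.r_[w,z]-e)
E
```

```text
[ 0.458  -0.1441  0.2783] [-0.5944 -0.3956  0.2318] 0.0010265269445756818
[-0.0791  0.0378]
0.67 [ 0.0039 -0.0004 -0.0349]
0.6 [-0.0031  0.0053 -0.0472]
0.5 [-0.0119  0.0126 -0.0658]
0.4 [-0.0192  0.0186 -0.0854]
0.3 [-0.025   0.0233 -0.1059]
0.2 [-0.0292  0.0267 -0.127 ]
0.15 [-0.0307  0.0279 -0.1377]
0.1 [-0.0317  0.0288 -0.1485]
0.05 [-0.0323  0.0293 -0.1594]
0 [-0.0325  0.0295 -0.1703]
```

View pics/w18.png

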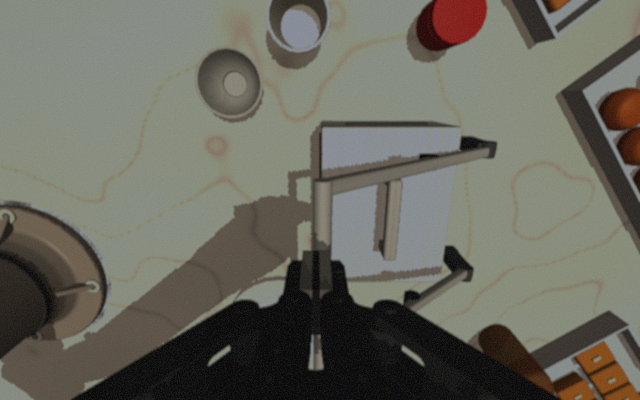

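View pics/s18.png

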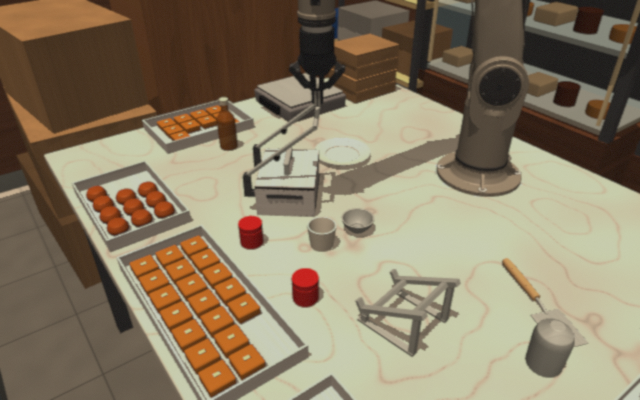

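Request:
step_arm(increments=[[0.003,0,-0.015,0,0,0,1],[0.003,0,-0.03,0,0,0,1],[0.001,0.002,-0.038,0,0,0,1],[-0.001,0.004,-0.045,0,0,0,1],[-0.004,0.006,-0.051,0,0,0,1],[-0.007,0.009,-0.058,0,0,0,1],[-0.01,0.011,-0.064,0,0,0,1],[-0.012,0.013,-0.07,0,0,0,1],[-0.015,0.015,-0.077,0,0,0,1],[-0.018,0.017,-0.084,0,0,0,1]])

```text
t: 25.98
eef_pos: [0.4392, -0.1257, 0.1947]
tool_rot: [-0.002, 0.904, 0.427, -0.002]
contact_force: [-3.9, 4.5, 8.7]
gripper_width: -0.001
```

```bash
python3 - <<'E'
from go import *
for c in('scene','wrist'):
    r=shot(c,c[0]+'19')
o=bot.get_obs(); print(o['eef_pos'],o['contact_force'],o['gripper_width'],o['q'])
E
```

```text
[ 0.4392 -0.1261  0.194 ] [ 0.2005 -0.0854  0.414 ] 0.004743071668470597 [ 0.7845  0.2375 -0.7211  2.0553  0.1951  0.9205 -0.7297]
```

View pics/w19.png

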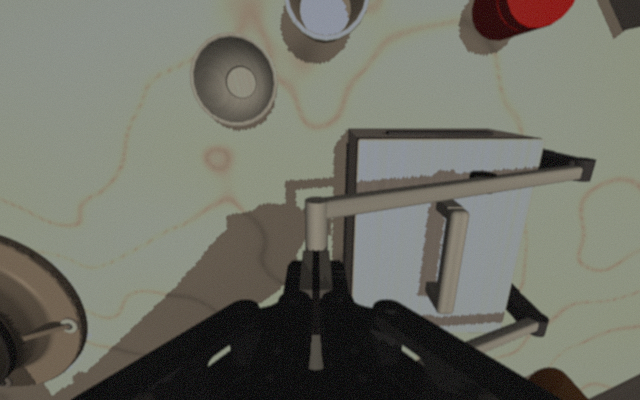

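View pics/s19.png

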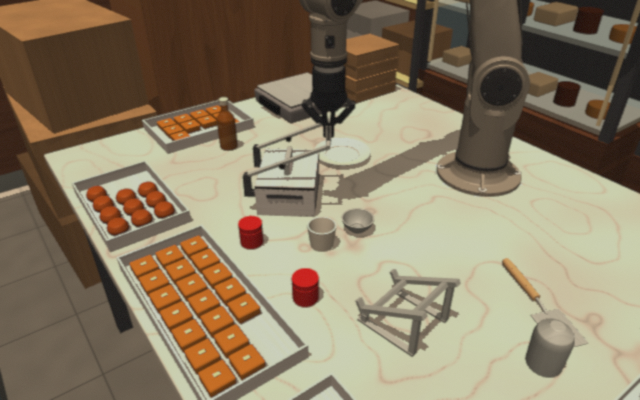

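Request:
step_arm(increments=[[-0.002,0.002,-0.007,0,0,0,1],[-0.004,0.003,-0.014,0,0,0,1],[-0.006,0.004,-0.021,0,0,0,1],[-0.007,0.006,-0.028,0,0,0,1],[-0.009,0.007,-0.036,0,0,0,1],[-0.01,0.008,-0.043,0,0,0,1],[-0.011,0.009,-0.05,0,0,0,1],[-0.012,0.01,-0.057,0,0,0,1],[-0.012,0.01,-0.064,0,0,0,1],[-0.013,0.01,-0.07,0,0,0,1]])

```text
t: 26.92
eef_pos: [0.4273, -0.1164, 0.1244]
tool_rot: [-0.001, 0.904, 0.427, -0.001]
contact_force: [-1.3, 4.5, 6.6]
gripper_width: 0.002
```

Request:
step_arm(increments=[[0,0,-0.002,0,0,0,1],[0,0,-0.004,0,0,0,1],[0,0,-0.006,0,0,0,1],[0,0,-0.008,0,0,0,1]])

```text
t: 27.25
eef_pos: [0.4272, -0.1164, 0.1167]
tool_rot: [-0.001, 0.904, 0.427, -0.001]
contact_force: [-3.3, 3.5, 6.2]
gripper_width: -0.001
```

```bash
python3 - <<'E'
from go import *
for c in('scene','wrist'):
    r=shot(c,c[0]+'20')
o=bot.get_obs(); print(o['eef_pos'],o['contact_force'],o['gripper_width'],o['q'])
E
```

```text
[ 0.4273 -0.1167  0.1165] [-0.596   0.7725  1.5364] -0.0007380939823335056 [ 0.7144  0.3374 -0.6801  2.1579  0.311   0.745  -0.8579]
```

View pics/w20.png

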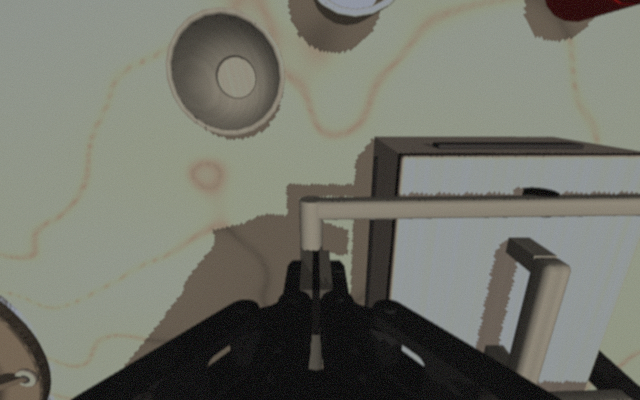

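View pics/s20.png

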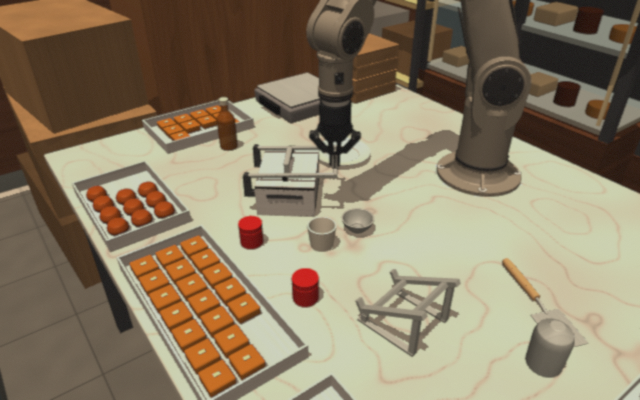

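Request:
step_arm(increments=[[-0.001,0,-0.002,0,0,0,1],[-0.001,0,-0.004,0,0,0,1],[-0.001,0,-0.006,0,0,0,1]])

```text
t: 27.6
eef_pos: [0.4272, -0.1167, 0.1111]
tool_rot: [-0.0, 0.904, 0.427, -0.0]
contact_force: [-0.9, 2.2, 8.4]
gripper_width: 0.003
```

Request:
step_arm(increments=[[0,0,-0.001,0,0,0,1],[0,0,-0.002,0,0,0,1],[0,0,-0.003,0,0,0,1]])

```text
t: 27.85
eef_pos: [0.4272, -0.1166, 0.1082]
tool_rot: [-0.0, 0.904, 0.427, -0.001]
contact_force: [-2.1, 3.0, 10.5]
gripper_width: 0.004
```

Request:
step_arm(increments=[[0,0,-0.001,0,0,0,1],[0,0,-0.002,0,0,0,1],[0,0,-0.003,0,0,0,1]])

```text
t: 28.1
eef_pos: [0.4273, -0.1166, 0.1071]
tool_rot: [0.0, 0.904, 0.427, -0.001]
contact_force: [-14.9, 5.3, 51.2]
gripper_width: -0.003
```

Request:
step_arm(increments=[[0,0,0,0,0,0,1],[0,0,0.003,0,0,0,1],[0,0,0.01,0,0,0,1],[0,0,0.03,0,0,0,1],[0,0,0.06,0,0,0,1],[0,0.02,0.1,0,0,0,1],[0,0.05,0.13,0,0,0,1],[0,0.09,0.14,0,0,0,1],[0,0.12,0.14,0,0,0,1],[0,0.12,0.14,0,0,0,1]])

```text
t: 28.93
eef_pos: [0.4273, 0.0094, 0.2465]
tool_rot: [-0.0, 0.902, 0.431, 0.001]
contact_force: [-0.2, 0.3, 0.8]
gripper_width: 0.001
```

```bash
python3 - <<'E'
from go import *
for c in('scene','wrist','top'):
    r=shot(c,c[0]+'21'); np.savez(c[0]+'21.npz',**r)
o=bot.get_obs(); print(o['eef_pos'],o['contact_force'])
a=cv2.imread('pics/s21.png')[120:225,230:360];cv2.imwrite('pics/s21c.png',cv2.resize(a,None,fx=5.5,fy=5.5,interpolation=cv2.INTER_CUBIC))
a=cv2.imread('pics/t21.png')[130:280,350:530];cv2.imwrite('pics/t21c.png',cv2.resize(a,None,fx=4,fy=4,interpolation=cv2.INTER_CUBIC))
C=np.array([.4952,-.2235]);c,s=np.cos(np.radians(-39.37)),np.sin(np.radians(-39.37));R=np.array([[c,-s],[s,c]])
S=np.load('s21.npz')
for th in(0,.025,.05): print(th,[((proj(S,np.r_[C+R@[.095-.218*np.cos(th),y],.102+.218*np.sin(th)])[0])-[230,120])*5.5 for y in(.075,-.075)])
E
```

```text
[0.4264 0.0028 0.2444] [ 0.3008 -0.7409  0.5748]
0 [array([577.5692, 324.5973]), array([589.14  , 159.7938])]
0.025 [array([577.5859, 314.1057]), array([589.1818, 149.8758])]
0.05 [array([577.2924, 303.5582]), array([588.9416, 139.9104])]
```

View pics/s21c.png

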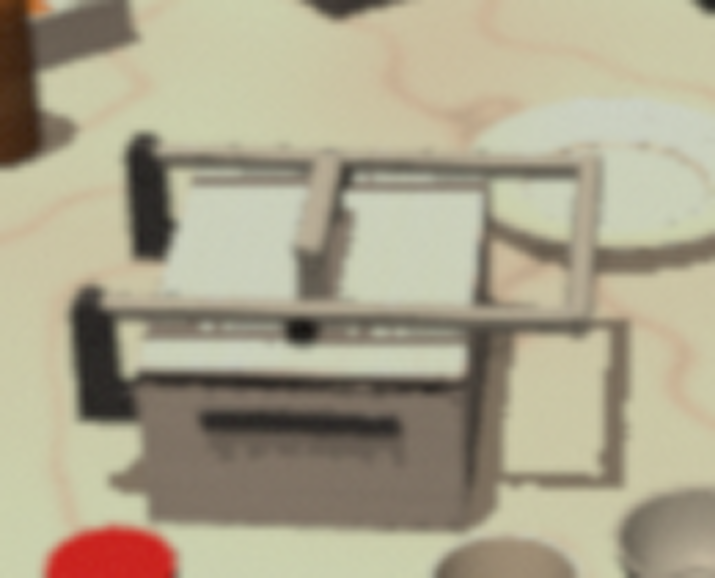

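View pics/t21c.png

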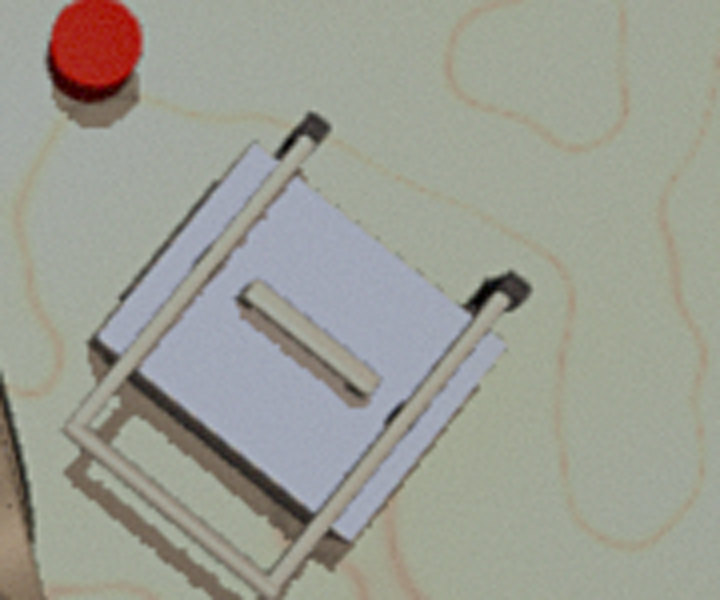

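View pics/w21.png

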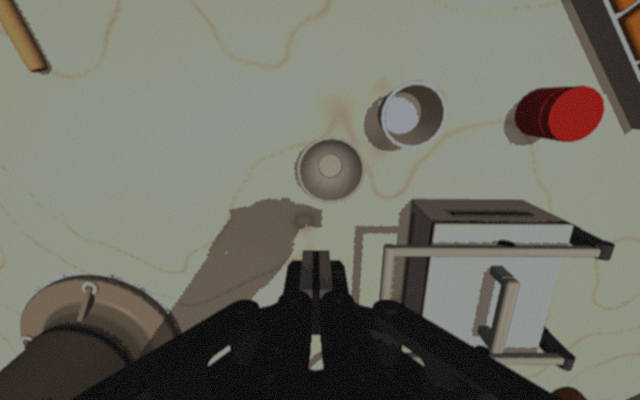

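```bash
python3 - <<'E'
from h import *
np.set_printoptions(precision=1,suppress=True)
C=np.array([.4952,-.2235]);c,s=np.cos(np.radians(-39.37)),np.sin(np.radians(-39.37));R=np.array([[c,-s],[s,c]])
S=np.load('s21.npz')
for th in(0,.025,.05):
  for y in(.07,-.07):
    print(th,y,[((proj(S,np.r_[C+R@[.095-k*np.cos(th),y],.102+k*np.sin(th)])[0])-[230,120])*5.5+2.25 for k in (0,.05,.1,.15,.2)])
g=cv2.cvtColor(cv2.imread('pics/s21.png'),cv2.COLOR_BGR2GRAY)[120:225,230:360]
a=cv2.resize(g[:,:],None,fx=11,fy=11,interpolation=cv2.INTER_CUBIC)
cv2.imwrite('pics/s21e.png',a[500:760,100:900]); cv2.imwrite('pics/s21f.png',a[250:420,200:1000])
E
```

```text
0 0.07 [array([ 91.8, 305.9]), array([203.2, 309.3]), array([314.9, 312.7]), array([427.1, 316.1]), array([539.6, 319.6])]
0 -0.07 [array([143.6, 154.4]), array([245.7, 157.3]), array([348.1, 160.2]), array([450.8, 163.1]), array([553.9, 166. ])]
0.025 0.07 [array([ 91.8, 305.9]), array([202.9, 306.9]), array([314.6, 307.9]), array([426.8, 308.9]), array([539.5, 310. ])]
0.025 -0.07 [array([143.6, 154.4]), array([245.5, 155.1]), array([347.8, 155.7]), array([450.6, 156.3]), array([553.8, 156.9])]
0.05 0.07 [array([ 91.8, 305.9]), array([202.7, 304.5]), array([314.2, 303.1]), array([426.4, 301.7]), array([539.2, 300.3])]
0.05 -0.07 [array([143.6, 154.4]), array([245.3, 152.8]), array([347.5, 151.1]), array([450.2, 149.4]), array([553.5, 147.7])]
```

View pics/s21e.png

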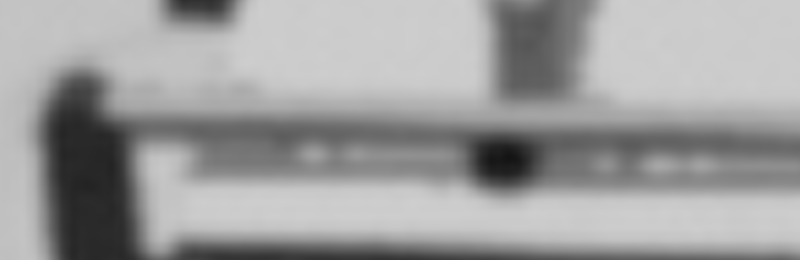

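```bash
python3 - <<'E'
from h import *
S=np.load('s21.npz')
C=np.array([.4952,-.2235]);c,s=np.cos(np.radians(-39.37)),np.sin(np.radians(-39.37));R=np.array([[c,-s],[s,c]])
im=cv2.imread('pics/s21.png'); im=cv2.resize(im[120:225,230:360],None,fx=6,fy=6,interpolation=cv2.INTER_CUBIC)
for th,col in((0,(0,0,255)),(.04,(255,0,0))):
  for y in(.07,-.07):
    q=[tuple(int(v) for v in (proj(S,np.r_[C+R@[.095-k*np.cos(th),y],.102+k*np.sin(th)])[0]-[230,120])*6+2.5) for k in(0,.218)]
    cv2.line(im,q[0],q[1],col,1)
cv2.imwrite('pics/s21g.png',im[:600])
E
```

```text
(no output)
```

View pics/s21g.png

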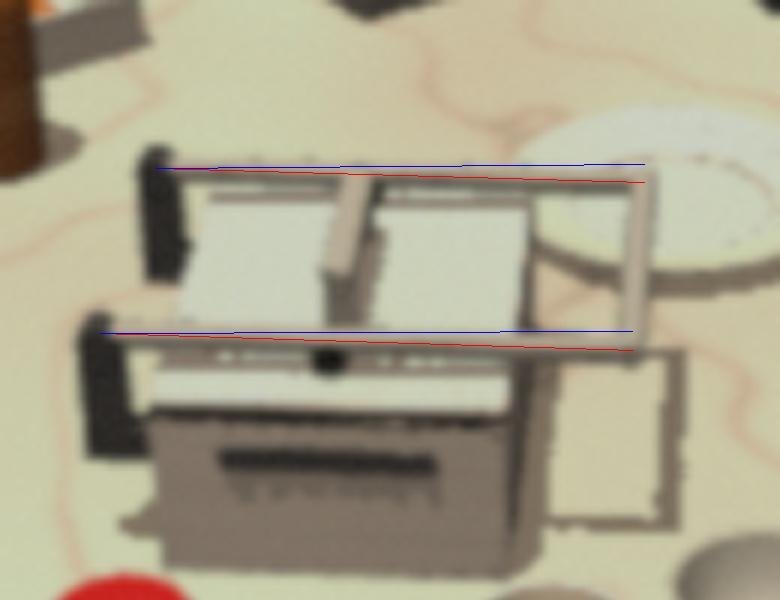

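```bash
python3 -c "
from station import bot
print(bot.hand_in())"
```

```text
the job is handed in; nothing more can be done
None
```

The job is done and handed in at about 29 s; no verdict is reported, so success rests on my own checks.

- **Jar:** I set it upright on the carrier floor at about x = 0, y = -43 mm. The next picture showed both jars upright with a clear gap between them.
- **Lid:** I gripped it by the handle, levelled it and lowered it in small steps. There was no sign of jamming, only the soft seal taking about 10 N before I let go. The pictures show it level and square on the carrier.
- **Clamp:** I swung the bail over between the fingers and pressed it down from above. At the end the force jumped from about 10 N to 51 N, with the fingertips at 107 mm against the expected 108 mm, so it had reached its firm stop. I then backed off and let go.
- **Last pictures:** The bail angle looks like 0 to 0.015 rad, but the scene camera can only resolve this to about ±0.02 rad, so it doesn't firmly confirm the 0.025 rad limit on its own. I judged it home from the stop force and fingertip height. The lid height and the jars under the lid could not be measured at the end.
- **Cup and bowl:** I never came near touching either one, and neither looks moved in the later pictures.

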